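# Fish the check weight out from under the wire rack and put it on the scale

## Robot

A 6-joint arm with a two-finger parallel gripper is mounted at the origin on a cart in front of the work surface, level with it; the furniture and walls round the work are solid. World frame = base frame: x ahead of the robot, y to its left, z up, the work surface at z = 0. Lengths are in m, angles in rad, forces in N, time in s.
With the tool pointing down it reaches from about 0.425 to 0.95 m from the base axis. Payload 3.5 kg.
Tool frame: the origin (TCP) lies midway between the tips of the shut fingers; the grasp point (between the pads) lies 19 mm behind it; z points along the fingers, y is the line along which they close (so a half turn about z gives the same grasp; the last joint's range is limited). The gripper opens to 85 mm and grips with 20 to 120 N. Pads are 22 mm wide; open, the fingers measure 114 mm over their backs; the gripper's body (76 mm by 85 mm) begins 54 mm behind the grasp point. The pads swing forward as they close: fully open they stand 13 mm farther back than shut.
Start: joints at [1.017, 0.286, 1.577, -0, 1.279, -0.15], TCP at [0.265, 0.621, 0.231] pointing down, gripper open.
Joint ranges: [-2.77, 2.77], [-0.9, 2.22], [0.21, 2.48], [-1.53, 4.67], [0.24, 2.81], [-2.84, 2.84]. Speed limits (rad/s): [2.79, 2.79, 3.14, 3.14, 3.14, 3.14].

## Interface

Orientations are given as a unit quaternion [x, y, z, w].
In Python, from plant import * gives the robot as it stands.
- The arm moves only by the tool move_arm, never from a script. Its argument "moves" is a list of rows, each a list of 3 entries, a list of its own where there are three numbers: the opening, from 0 (shut) to 1 (fully open), then the shift along the tool's x, y, z in m, then the turn, a rotation vector about the tool's x, y, z in rad. A call has exactly 10 rows; each row shifts and turns the commanded pose from where the row before left it, along the tool's axes as they then stand; what a row does not reach is not made up. A row lasts 1/12 s, in which the tool goes at most 41.7 mm and 7.16 degrees, less where a joint would pass 70% of its speed; a pose out of reach is approached as far as the arm can. A call is refused whole if a number of a shift passes 0.0417 or a number of a turn 0.125, either way. A call with a gripper value outside its range is refused whole. The fingers move at their own pace and stop on an object; "grip_force" is the grip in N (left out, the last holds). Time passes only in rows, so rows that do not move let the fingers close, or fill a call up. It gives the time, the measured TCP pose, the force, the opening and the grip force at its end, in the units of the state.
- get_state(): the state, without advancing time (a new reading comes with each control period).
- read_camera(name): name is "side" or "top" or "wrist"; returns the picture (420x560x3 uint8, red, green, blue); there is no depth.
- camera_params(name): a dict with "fx", "fy", "cx", "cy" (pixels), "k1" (the pictures are not rectified: a ray, as slopes to the right and down, at radius r is drawn at 1 + k1 r^2 times it, then the intrinsics apply), "rvec" (rotation vector, rad) and "tvec" (3), from world to camera coordinates, as OpenCV has them; the wrist camera has in their place "tool_from_camera" (4x4, takes a point from camera to tool coordinates, whose origin is the TCP and whose axes are the flange's). Camera axes: x right, y down, z forward; pixel columns grow to the right and rows downward; lengths in m; the calibration is good to about 2 mm. A picture is of the moment at which its call begins: read the wrist's pose just before it. camera_params takes no time and is no camera call.
- sign_off(): hands the job in; it is judged then, once.
The state is a dict: "time": time; "qpos": joint angles; "dq": joint speeds; "joint_efforts": joint torques, N m; "eef_pos": TCP position; "tcp_rot": TCP orientation; "contact_force": force on the tool from outside, world axes, zero at the start; "wrist_torque": the same for the moment, N m; "opening": opening from 0.0 (shut) to 1.0 (fully open); "finger_force": force on a finger pad.
Only numpy, scipy, OpenCV 4.12 (cv2) and the standard library are available. Lean on these libraries where they do the work, as an engineer would, in place of code of your own. Each camera call takes 0.05 s, during which the arm holds its last target. There are 200 camera calls.

## Task

The scale's steel check weight has slid into the narrow gap between the label box and the near side of the wire rack. Fish it out of the front of the gap with the hooked rod, without tipping it over, lay the rod down on the open table clear of the rack and the scale, and set the weight gently, upright, in the middle of the scale's weighing plate. Leave the tape, the spice jar and the plum cup where they stand.

Things in the scene. Friction and masses are not known exactly. Their poses are not given: they have to be found in the camera images.
- rack: chrome wire rack (fixed), 220 mm deep over its legs (its x), 280 mm wide (its y), wire shelf 190 mm above the table (underside 182 mm) with cups on it; origin on the table under its middle; x points in from front to back. Front legs at x = -110 mm; the shelf stands out over them to x = -144 mm, so an upright gripper cannot come close to the front of the gap: it has to lean back, away from the rack
- gap_mouth (a point): middle of the gap's front opening, between the legs (rack x = -110, y = -104 mm); table height; axes are the rack's. The gap is 66 mm wide, from the wires of the rack's end frame (at y = -33 mm here; wires 12, 50, 90 and 130 mm up) to the side of the label box (y = +33 mm here, from x = 31 mm on). It is open only at the front; wires close its back at x = 220 mm
- weight_mid (a point): centre (half-way up its block) of the check weight: a loose steel block 84 mm long (its x, along the gap), 44 mm wide (y), 20 mm high, about 0.5 kg (0.45 to 0.55), with a round bar handle across its middle. This point is 10 mm above what it stands on
- weight_bar (a point): middle of the weight's bar handle: an 8 mm round bar along the weight's y, 34 mm long over its legs, its axis 27 mm above weight_mid (underside 33 mm and top 41 mm above what the weight stands on); axes are the weight's
- hook_grip (a point): middle of the hooked rod's wooden handle, 14 mm above its flat underside. Handle: 80 mm long (x), 24 wide (y), 28 high. The 7 mm steel rod leaves its +x end, cranks up at x = 60 to 78 mm, runs on level with its axis 20 mm above this point and is bent straight down at x = 160 mm. Lies on handle and bent tip at the start; 90 g in all
- hook_tip (a point): lowest point of the rod's bent-down end: 160 mm ahead of hook_grip in x and level with the handle's underside (14 mm below hook_grip); the bent-down part is 30 mm long below the rod's underside
- bench_scale: flat kitchen scale (fixed), 196 x 156 mm, 20 mm high; origin under its middle, x from its display to its plate
- plate_mid (a point): middle of the top of the scale's weighing plate, 30 mm above the table; the plate is 130 mm along the scale's x and 140 mm along its y and sinks up to 2 mm under load; axes are the scale's
- weight: the check weight as a body; origin under its middle
- hook: the hooked rod as a body; origin under the handle's middle, axes as hook_grip
- tape: bystander: roll of tape, 83 mm across, 24 mm high; origin under its middle
- shaker: bystander: spice jar with a screw cap, 45 mm across, 106 mm high; origin under its middle
- plum_cup: bystander: clear cup of plums, 113 mm across, 52 mm high; origin under its middle
- label_box: grey two-drawer label box (fixed) under the rack, 128 mm high; axes as the rack's, origin under its middle, at y = +29 mm of the rack. Its front (knobs left out) is at its x = -79 mm, its back at 91 mm, its sides at its y = -100 and +100 mm. The cups on the rack's shelf above it reach 270 mm above the table
There are look-alikes about, which are no part of the job. What is shaped like the weight but blue is not meant.

How it is judged:
By the outcome, as a careful person would: the job done as asked, in the order asked, and still so for the second after the job is handed in, with the robot touching nothing.
It also fails if it takes over 67 s, if anything falls off the work surface, if the arm or the gripper's body presses on something with over 40 N, if the wrist force passes 120 N, or if a joint passes its speed limit or range.

## Working session

There is one attempt and no reset: what is moved stays moved. The work goes in short steps, Python scripts to look and compute and a tool call to move; the robot and the scene stay as the last step left them, time stands still between calls to the robot, and variables do not carry over. Pictures are saved under pics/ and viewed, at most 10 in all, crops included, and the job is handed in when it is done.

Besides the shell and the picture viewer there is one more tool, called after "Call:" as name(argument=value, ...), one argument or row to a line, values as JSON. move_arm: Moves the arm, as the interface text tells. Its arguments: {"type":"object","properties":{"moves":{"type":"array"},"grip_force":{"type":"number"}},"required":["moves"]}

```bash
ls; mkdir -p pics; python3 - <<'E'
from plant import *
import cv2,numpy as np
np.set_printoptions(precision=4,suppress=True)
for n in ("side","top"):
    im=read_camera(n); cv2.imwrite(f"pics/{n}0.png",cv2.resize(im[:,:,::-1],(800,600),interpolation=cv2.INTER_CUBIC)); np.save(f"pics/{n}0.npy",im)
    print(n,camera_params(n))
print(camera_params("wrist")); print(get_state())
E
```

```text
pics
side {'fx': 510.02557811054794, 'fy': 510.02557811054794, 'cx': 280.4613469827522, 'cy': 212.81045188615815, 'k1': -0.16585404164030348, 'rvec': array([ 2.558 , -0.5385,  0.1361]), 'tvec': array([-0.4991,  0.2407,  1.2643])}
top {'fx': 383.5396552952081, 'fy': 383.5396552952081, 'cx': 275.89974141681984, 'cy': 211.94036744562996, 'k1': -0.11044644166473953, 'rvec': array([ 2.1156, -2.1279,  0.2198]), 'tvec': array([0.0185, 0.5707, 0.9306])}
{'fx': 356.96636810694054, 'fy': 356.96636810694054, 'cx': 275.93877080106597, 'cy': 209.27699621464458, 'k1': -0.02913673292936979, 'tool_from_camera': array([[ 0.0007, -0.9553, -0.2957,  0.0754],
       [ 1.    ,  0.0006,  0.0005,  0.0006],
       [-0.0003, -0.2957,  0.9553, -0.1421],
       [ 0.    ,  0.    ,  0.    ,  1.    ]])}
{'time': 0.1, 'qpos': array([ 1.017 ,  0.2871,  1.578 ,  0.    ,  1.2786, -0.1501]), 'dq': array([-0.0013, -0.0024, -0.0035,  0.002 ,  0.0023, -0.0001]), 'joint_efforts': array([  0.0016, -40.7295, -29.37  ,  -0.0001,   0.0034,   0.    ]), 'eef_pos': array([0.2649, 0.6202, 0.23  ]), 'tcp_rot': array([ 0.2005,  0.9797, -0.001 , -0.0004]), 'contact_force': array([-0.4258, -0.0234, -1.0486]), 'wrist_torque': array([-0.0166,  0.0234, -0.0196]), 'finger_force': 0.0, 'opening': 1.0013531363441486}
```

View pics/side0.png

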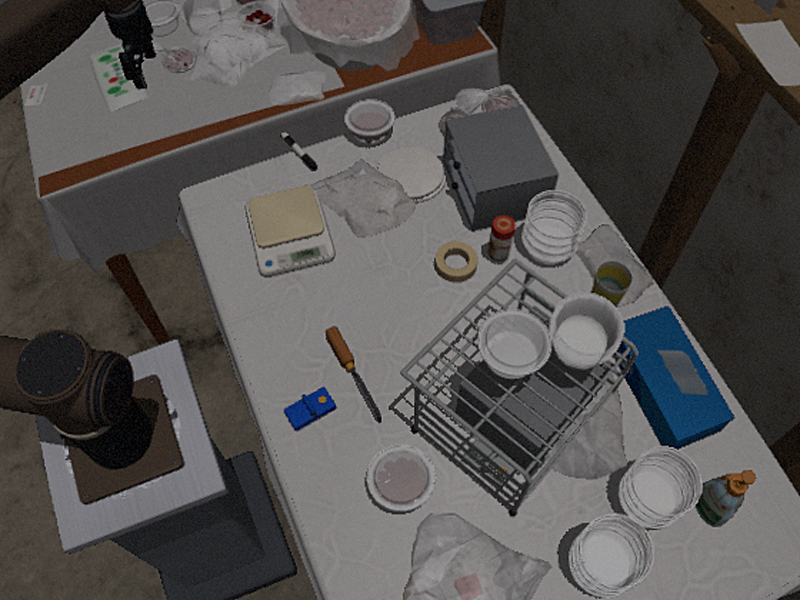

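View pics/top0.png

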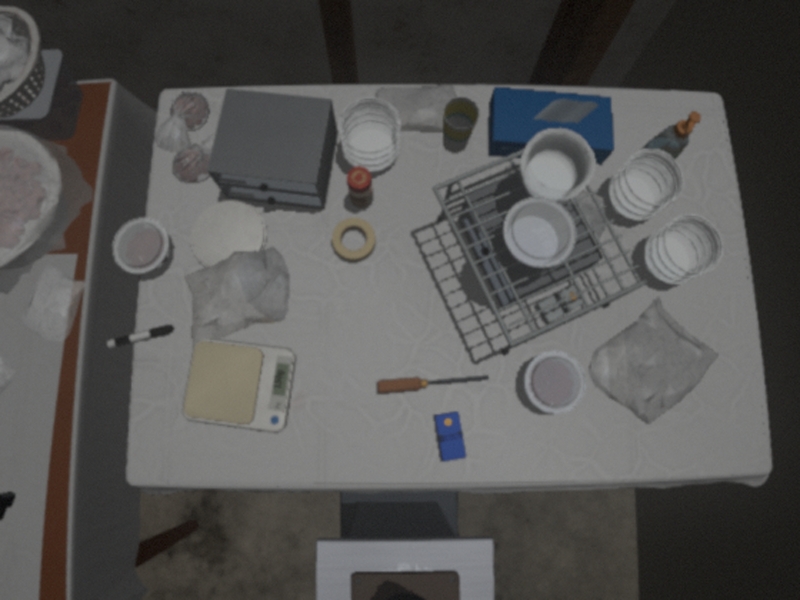

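```bash
cat > h.py <<'E'
import numpy as np,cv2
from scipy.spatial.transform import Rotation as R
from plant import *
np.set_printoptions(precision=4,suppress=True)
def cam(n,state=None):
    p=camera_params(n)
    if n!="wrist": Rw=cv2.Rodrigues(np.array(p["rvec"],float))[0]; t=np.array(p["tvec"])
    else:
        T=np.eye(4);T[:3,:3]=R.from_quat(state["tcp_rot"]).as_matrix();T[:3,3]=state["eef_pos"]
        M=np.linalg.inv(T@np.array(p["tool_from_camera"]));Rw=M[:3,:3];t=M[:3,3]
    return p,Rw,t
def proj(n,P,state=None):
    p,Rw,t=cam(n,state);c=np.atleast_2d(P)@Rw.T+t;s=c[:,:2]/c[:,2:];s=s*(1+p["k1"]*(s**2).sum(1,keepdims=True))
    return s*[p["fx"],p["fy"]]+[p["cx"],p["cy"]]
def unproj(n,px,z,state=None):
    p,Rw,t=cam(n,state);d=(np.atleast_2d(px)-[p["cx"],p["cy"]])/[p["fx"],p["fy"]];s=d.copy()
    for _ in range(30): s=d/(1+p["k1"]*(s**2).sum(1,keepdims=True))
    r=np.c_[s,np.ones(len(s))]@Rw;o=-Rw.T@t
    return o+r*((z-o[2])/r[:,2])[:,None]
def crop(im,c0,c1,r0,r1,k,gain=1.0):
    a=cv2.resize(im[r0:r1,c0:c1,::-1],None,fx=k,fy=k,interpolation=cv2.INTER_CUBIC)
    return np.clip(a*float(gain),0,255).astype(np.uint8)
E
python3 - <<'E'
from h import *
t=np.load("pics/top0.npy");s=np.load("pics/side0.npy")
cv2.imwrite("pics/a.png",crop(t,285,455,120,260,4.25,1.5))
cv2.imwrite("pics/b.png",crop(s,265,450,180,365,3.2,1.5))
a=crop(t,255,350,255,325,4,1.5);b=crop(t,120,215,230,305,4,1.5)
cv2.imwrite("pics/c.png",np.hstack([np.pad(a,((0,300-a.shape[0]),(0,0),(0,0))),b]))
E
```

```text
(no output)
```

View pics/a.png

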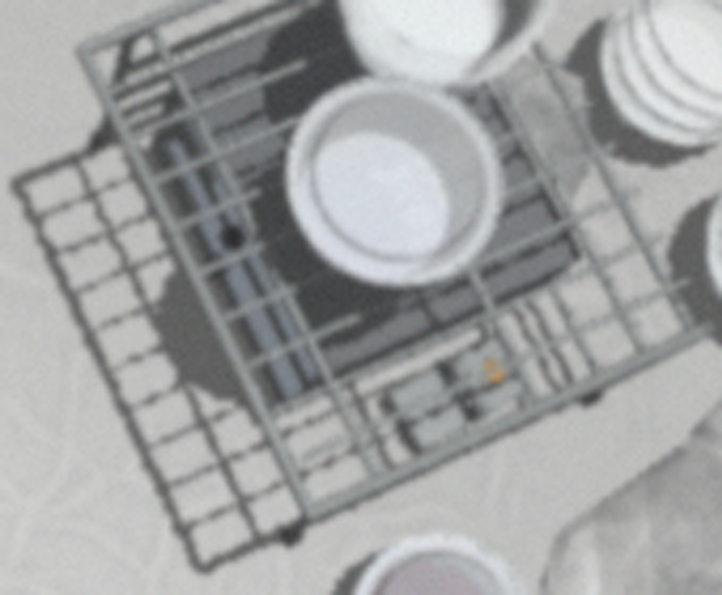

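View pics/b.png

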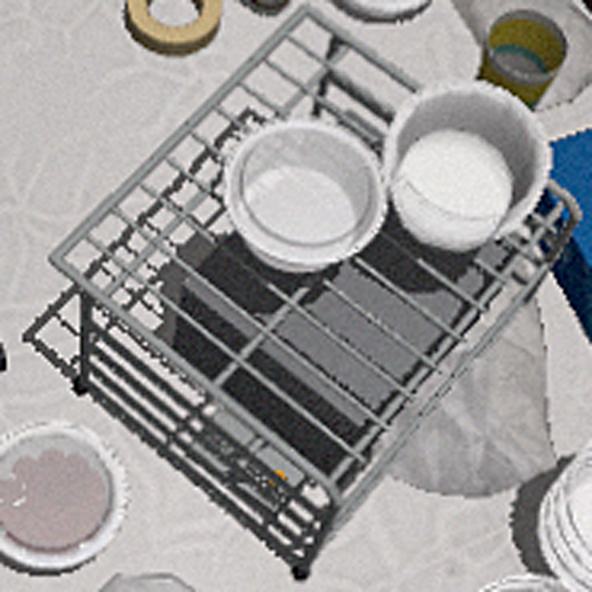

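View pics/c.png

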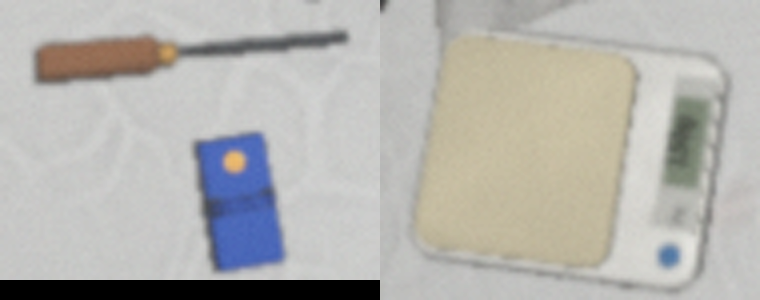

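```bash
python3 - <<'E'
from h import *
from scipy.optimize import least_squares
A=lambda q:np.array(q)/4.25+[285,120]
B=lambda q:np.array(q)/3.2+[265,180]
C=lambda q:np.array(q)/4+[255,255]
S=lambda q:(np.array(q)-[380,0])/4+[120,230]
print("feet top",unproj("top",[A([290,535]),A([592,398])],0.0)[:, :2].ravel(),"side",unproj("side",[B([80,385]),B([302,572])],0.0)[:,:2].ravel())
print("shelf top",unproj("top",[A([78,48]),A([303,515])],.19)[:,:2].ravel(),"side",unproj("side",[B([308,10]),B([55,260]),B([335,500])],.19)[:,:2].ravel())
print("weight",unproj("top",[A([383,395]),A([410,450]),A([520,400]),A([485,345]),A([453,397])],.02)[:,:2])
print("dot",unproj("top",A([493,370]),.02),unproj("side",B([278,477]),.02))
print("handle ends",unproj("top",[C([37,64]),C([152,56]),C([98,60])],.026)[:,:2],"rod",unproj("top",[C([180,50]),C([345,38])],.034)[:,:2])
v=lambda q:np.array(q)*.7
print("side hook",unproj("side",[v([332,330]),v([352,366]),v([380,420])],.02)[:,:2])
print("plate",unproj("top",[S([450,35]),S([637,58]),S([605,268]),S([415,240]),S([527,150])],.03)[:,:2])
print("side plate",unproj("side",[v([248,198]),v([312,187]),v([326,235]),v([257,248])],.03)[:,:2])
print("tape",unproj("top",v([353,240]),.02),"cup",unproj("top",v([553,382]),.04),"shaker",unproj("top",v([359,190]),.05))
# rack fit
pts=[("top",A([290,535]),[-110,-140,0]),("top",A([592,398]),[110,-140,0]),("side",B([80,385]),[-110,-140,0]),("side",B([302,572]),[110,-140,0]),
("top",A([78,48]),[-144,140,190]),("top",A([303,515]),[-144,-140,190]),("side",B([308,10]),[-144,140,190]),("side",B([55,260]),[-144,-140,190])]
def f(q):
    c,s=np.cos(q[2]),np.sin(q[2]);r=[]
    for n,p,P in pts:
        x,y,z=np.array(P)/1000;r.append(proj(n,[q[0]+c*x-s*y,q[1]+s*x+c*y,z])[0]-p)
    return np.ravel(r)
o=least_squares(f,[.6,-.2,-1.1],loss="soft_l1");print(o.x,f(o.x).reshape(-1,2))
E
```

```text
feet top [ 0.4877 -0.1932  0.5752 -0.3976] side [ 0.4881 -0.1894  0.5783 -0.393 ]
shelf top [ 0.7354 -0.0487  0.4776 -0.16  ] side [ 0.7358 -0.0526  0.4787 -0.1645  0.5741 -0.3933]
weight [[ 0.574  -0.2525]
 [ 0.5385 -0.2679]
 [ 0.5703 -0.3415]
 [ 0.6063 -0.3212]
 [ 0.5724 -0.2978]]
dot [[ 0.5899 -0.3252  0.02  ]] [[ 0.5905 -0.3244  0.02  ]]
handle ends [[ 0.4215  0.046 ]
 [ 0.4262 -0.0283]
 [ 0.4239  0.0066]] rod [[ 0.4295 -0.0459]
 [ 0.4361 -0.1527]]
side hook [[ 0.4247  0.0432]
 [ 0.4313 -0.0407]
 [ 0.4372 -0.157 ]]
plate [[0.5057 0.3807]
 [0.4905 0.255 ]
 [0.3554 0.2714]
 [0.3721 0.3969]
 [0.4305 0.3253]]
side plate [[0.3738 0.4012]
 [0.5061 0.373 ]
 [0.4895 0.2444]
 [0.3527 0.2714]]
tape [[0.7011 0.0929 0.02  ]] cup [[ 0.4267 -0.2708  0.04  ]] shaker [[0.7909 0.0805 0.05  ]]
[ 0.6625 -0.2386 -1.1688] [[-0.4016 -1.0621]
 [-1.0483 -0.5286]
 [ 1.383   0.5793]
 [-0.2775  0.8777]
 [ 1.1292  0.1691]
 [ 0.4162  0.1143]
 [-0.5466 -0.2935]
 [-1.2332 -1.1425]]
```

```bash
cat >> h.py <<'E'
RK=np.array([.6625,-.2386]);RY=-1.1688
def rk(x,y): c,s=np.cos(RY),np.sin(RY);return RK+[c*x-s*y,s*x+c*y]
def tork(w): c,s=np.cos(RY),np.sin(RY);d=np.array(w)[:2]-RK;return np.array([c*d[0]+s*d[1],-s*d[0]+c*d[1]])
def lean(yaw,th):
    h=np.array([np.cos(yaw),np.sin(yaw),0]);u=np.array([0,0,1.])
    z=np.sin(th)*h-np.cos(th)*u;x=-np.cos(th)*h-np.sin(th)*u
    return np.c_[x,np.cross(z,x),z]
def plan(P,M,n,P0=None,M0=None):
    s=get_state()
    if P0 is None:P0,M0=s["eef_pos"],R.from_quat(s["tcp_rot"]).as_matrix()
    w=R.from_matrix(M0.T@M).as_rotvec()/n;t=M0.T@(np.array(P)-P0);r=R.from_rotvec(w).as_matrix()
    A=sum(np.linalg.matrix_power(r,k) for k in range(n))
    print(n,"rows: shift",np.round(np.linalg.solve(A,t),4),"turn",np.round(w,4))
E
python3 - <<'E'
from h import *
yaw=-1.505;h=np.array([np.cos(yaw),np.sin(yaw)]);th=.7;M=lean(yaw,th)
g=np.r_[np.array([.4245,.006])-.008*h,.026];P=g+.019*M[:,2];print(P)
pre=P-.09*M[:,2]
plan(pre,M,20);plan(P,M,8,pre,M)
E
```

```text
[0.4248 0.0018 0.0115]
20 rows: shift [-0.0247 -0.0101  0.0174] turn [ 0.0191 -0.0313  0.0527]
8 rows: shift [0.     0.     0.0113] turn [0. 0. 0.]
```

Candidates for the weight: steel block under the rack with orange dot (top view ≈ (555,300)), and the blue look-alike (≈ (450,437)). The steel one in the gap is meant, confirmed in the close crop (crop a ≈ (452,397)). The hook is at top view (380–488, 380), the scale at (238,385).

Call:
move_arm(
  moves=[
    [0.6,[-0.0247,-0.0101,0.0174],[0.0191,-0.0313,0.0527]],
    [0.6,[-0.0247,-0.0101,0.0174],[0.0191,-0.0313,0.0527]],
    [0.6,[-0.0247,-0.0101,0.0174],[0.0191,-0.0313,0.0527]],
    [0.6,[-0.0247,-0.0101,0.0174],[0.0191,-0.0313,0.0527]],
    [0.6,[-0.0247,-0.0101,0.0174],[0.0191,-0.0313,0.0527]],
    [0.6,[-0.0247,-0.0101,0.0174],[0.0191,-0.0313,0.0527]],
    [0.6,[-0.0247,-0.0101,0.0174],[0.0191,-0.0313,0.0527]],
    [0.6,[-0.0247,-0.0101,0.0174],[0.0191,-0.0313,0.0527]],
    [0.6,[-0.0247,-0.0101,0.0174],[0.0191,-0.0313,0.0527]],
    [0.6,[-0.0247,-0.0101,0.0174],[0.0191,-0.0313,0.0527]],
  ],
  grip_force=60,
)

```text
time: 0.93
eef_pos: [0.4112, 0.3721, 0.1028]
tcp_rot: [0.445, 0.877, -0.124, 0.132]
contact_force: [1.3, 0.0, 0.3]
opening: 0.601
finger_force: 0.0
```

Call:
move_arm(
  moves=[
    [0.6,[-0.0247,-0.0101,0.0174],[0.0191,-0.0313,0.0527]],
    [0.6,[-0.0247,-0.0101,0.0174],[0.0191,-0.0313,0.0527]],
    [0.6,[-0.0247,-0.0101,0.0174],[0.0191,-0.0313,0.0527]],
    [0.6,[-0.0247,-0.0101,0.0174],[0.0191,-0.0313,0.0527]],
    [0.6,[-0.0247,-0.0101,0.0174],[0.0191,-0.0313,0.0527]],
    [0.6,[-0.0247,-0.0101,0.0174],[0.0191,-0.0313,0.0527]],
    [0.6,[-0.0247,-0.0101,0.0174],[0.0191,-0.0313,0.0527]],
    [0.6,[-0.0247,-0.0101,0.0174],[0.0191,-0.0313,0.0527]],
    [0.6,[-0.0247,-0.0101,0.0174],[0.0191,-0.0313,0.0527]],
    [0.6,[-0.0247,-0.0101,0.0174],[0.0191,-0.0313,0.0527]],
  ],
)

```text
time: 1.77
eef_pos: [0.4204, 0.0593, 0.0799]
tcp_rot: [0.643, 0.685, -0.234, 0.251]
contact_force: [0.3, -0.1, 0.1]
opening: 0.597
finger_force: 0.0
```

```bash
python3 - <<'E'
from h import *
s=get_state();print(s["time"],s["qpos"],s["eef_pos"],s["contact_force"])
im=read_camera("wrist");cv2.imwrite("pics/w1.png",im[:,:,::-1])
yaw=-1.505;h=np.array([np.cos(yaw),np.sin(yaw)]);M=lean(yaw,.7)
print(proj("wrist",[[.4245,.006,.028],[.4245-.04*h[0],.006-.04*h[1],.028],[.4245+.16*h[0],.006+.16*h[1],.0375]],s))
P=np.array([.4248,.0018,.0115]);plan(P-.09*M[:,2],M,4);plan(P,M,10)
E
```

```text
1.7667 [ 0.273   0.1201  2.2111 -0.7735  1.1245  0.6691] [0.4204 0.0593 0.0799] [ 0.2599 -0.0875  0.0568]
[[276.0519 233.9652]
 [276.0085 199.189 ]
 [276.1655 318.2135]]
4 rows: shift [ 0.0005  0.0008 -0.0007] turn [-0.0013  0.001  -0.001 ]
10 rows: shift [0.0002 0.0003 0.0087] turn [-0.0005  0.0004 -0.0004]
```

View pics/w1.png

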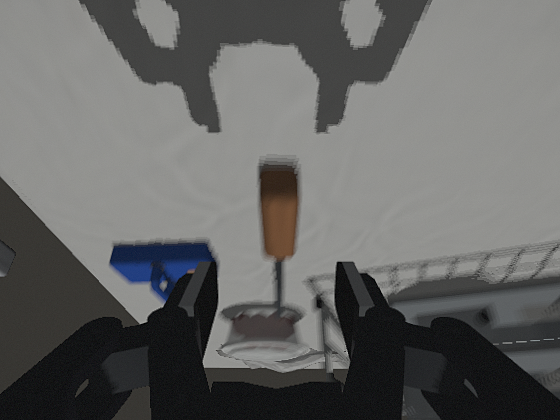

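The wrist picture shows the handle between the fingers: its back top edge is at row 200 and its axis at column 279. Both match the prediction, so I'll descend and grip.

Call:
move_arm(
  moves=[
    [0.6,[0.0002,0.0004,0.0087],[0,0,0]],
    [0.6,[0.0002,0.0004,0.0087],[0,0,0]],
    [0.6,[0.0002,0.0004,0.0087],[0,0,0]],
    [0.6,[0.0002,0.0004,0.0087],[0,0,0]],
    [0.6,[0.0002,0.0004,0.0087],[0,0,0]],
    [0.6,[0.0002,0.0004,0.0087],[0,0,0]],
    [0.6,[0.0002,0.0004,0.0087],[0,0,0]],
    [0.6,[0.0002,0.0004,0.0087],[0,0,0]],
    [0.6,[0.0002,0.0004,0.0087],[0,0,0]],
    [0.6,[0.0002,0.0004,0.0087],[0,0,0]],
  ],
)

```text
time: 2.65
eef_pos: [0.4287, 0.0063, 0.0116]
tcp_rot: [0.642, 0.686, -0.233, 0.25]
contact_force: [-0.2, -0.8, 0.7]
opening: 0.599
finger_force: 0.0
```

Call:
move_arm(
  moves=[
    [0.6,[0,0,0],[0,0,0]],
    [0,[0,0,0],[0,0,0]],
    [0,[0,0,0],[0,0,0]],
    [0,[0,0,0],[0,0,0]],
    [0,[0,0,0],[0,0,0]],
    [0,[0,0,0],[0,0,0]],
    [0,[0,0,0],[0,0,0]],
    [0,[0,0,0],[0,0,0]],
    [0,[0,0,0],[0,0,0]],
    [0,[0,0,0],[0,0,0]],
  ],
)

```text
time: 3.48
eef_pos: [0.4291, 0.007, 0.0127]
tcp_rot: [0.642, 0.686, -0.233, 0.251]
contact_force: [0.8, 2.2, 2.4]
opening: 0.267
finger_force: 60.0
```

```bash
python3 - <<'E'
from h import *
s=get_state();M0=R.from_quat(s["tcp_rot"]).as_matrix();P0=s["eef_pos"];print(P0,s["opening"],s["contact_force"])
yaw=-1.505;h=np.array([np.cos(yaw),np.sin(yaw),0]);G=np.array([.4245,.006,.014])
tip=M0.T@(G+.16*h-[0,0,.014]-P0);print("tip in tool",tip)
np.save("tip.npy",tip)
M1=R.from_rotvec([0,0,RY-yaw]).as_matrix()@M0
def tgt(x,y,z): return np.r_[rk(x,y),z]-M1@tip
up=P0+[0,0,.055]
a=tgt(-.14,-.105,.055);b=tgt(.036,-.105,.055);c=tgt(.036,-.105,.026)
print(a,b,tork(b))
plan(up,M0,4);plan(a,M1,16,up,M0);plan(b,M1,10,a,M1);plan(c,M1,5,b,M1)
E
```

```text
[0.4291 0.007  0.0127] 0.26736571586314606 [0.7554 2.1735 2.4026]
tip in tool [-0.1149 -0.0049  0.113 ]
[ 0.4525 -0.0012  0.0677] [ 0.5214 -0.1631  0.0677] [-0.1247 -0.1004]
4 rows: shift [-0.0088  0.     -0.0105] turn [0. 0. 0.]
16 rows: shift [-0.0006  0.0013  0.0005] turn [-0.0135  0.0001 -0.0161]
10 rows: shift [-0.0135 -0.      0.0113] turn [0. 0. 0.]
5 rows: shift [ 0.0037 -0.      0.0044] turn [0. 0. 0.]
```

Call:
move_arm(
  moves=[
    [0,[-0.009,0,-0.0105],[0,0,0]],
    [0,[-0.009,0,-0.0105],[0,0,0]],
    [0,[-0.009,0,-0.0105],[0,0,0]],
    [0,[-0.009,0,-0.0105],[0,0,0]],
    [0,[-0.0008,0.001,0.0005],[-0.018,0,-0.0215]],
    [0,[-0.0008,0.001,0.0005],[-0.018,0,-0.0215]],
    [0,[-0.0008,0.001,0.0005],[-0.018,0,-0.0215]],
    [0,[-0.0008,0.001,0.0005],[-0.018,0,-0.0215]],
    [0,[-0.0008,0.001,0.0005],[-0.018,0,-0.0215]],
    [0,[-0.0008,0.001,0.0005],[-0.018,0,-0.0215]],
  ],
)

```text
time: 4.32
eef_pos: [0.4347, 0.0014, 0.0676]
tcp_rot: [0.581, 0.739, -0.212, 0.269]
contact_force: [-0.7, 0.7, -0.0]
opening: 0.267
finger_force: 59.6
```

Call:
move_arm(
  moves=[
    [0,[-0.0008,0.001,0.0005],[-0.018,0,-0.0215]],
    [0,[-0.0008,0.001,0.0005],[-0.018,0,-0.0215]],
    [0,[-0.0008,0.001,0.0005],[-0.018,0,-0.0215]],
    [0,[-0.0008,0.001,0.0005],[-0.018,0,-0.0215]],
    [0,[-0.0008,0.001,0.0005],[-0.018,0,-0.0215]],
    [0,[-0.0008,0.001,0.0005],[-0.018,0,-0.0215]],
    [0,[0,0,0],[0,0,0]],
    [0,[0,0,0],[0,0,0]],
    [0,[0,0,0],[0,0,0]],
    [0,[0,0,0],[0,0,0]],
  ],
)

```text
time: 5.15
eef_pos: [0.4429, -0.002, 0.0693]
tcp_rot: [0.518, 0.784, -0.188, 0.286]
contact_force: [-0.6, 1.0, -0.7]
opening: 0.264
finger_force: 59.5
```

```bash
python3 - <<'E'
from h import *
s=get_state();M0=R.from_quat(s["tcp_rot"]).as_matrix();P0=s["eef_pos"];print(s["time"],P0,s["qpos"],s["contact_force"])
for ty in (-.0049,0):
    tip=P0+M0@np.array([-.1149,ty,.113]);print(tip,tork(tip),proj("side",tip),proj("top",tip))
x=-M0[:,0];print("yaw",np.arctan2(x[1],x[0]))
a=read_camera("top");b=read_camera("side")
np.save("pics/t2.npy",a);np.save("pics/s2.npy",b)
cv2.imwrite("pics/d.png",np.hstack([crop(a,270,400,150,290,3,1.6),crop(b,210,340,195,335,3,1.6)]))
E
```

```text
5.15 [ 0.4429 -0.002   0.0693] [ 0.1149  0.0172  2.3485 -0.9893  0.8294  0.4297] [-0.5958  1.0207 -0.71  ]
[ 0.5014 -0.1517  0.0566] [-0.143  -0.1143] [[288.8598 276.7027]] [[341.494  238.2692]]
[ 0.5059 -0.1498  0.0566] [-0.143  -0.1094] [[290.22  275.355]] [[340.6816 236.522 ]]
yaw -1.1688492225759197
```

View pics/d.png

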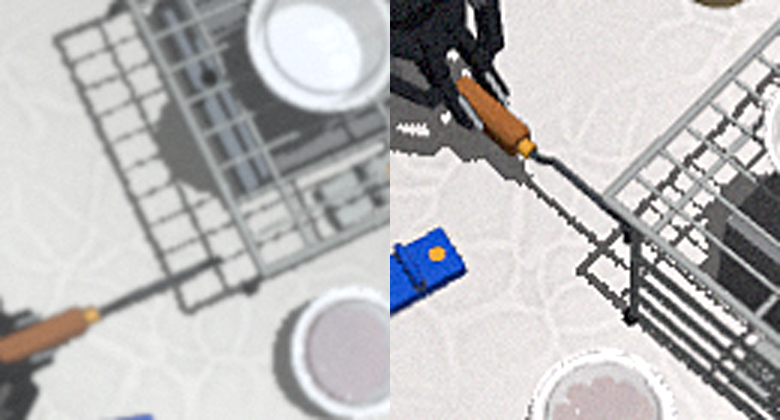

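```bash
python3 - <<'E'
from h import *
e=unproj("top",[[342.9,237.2],[270+100/3,150+312/3]],.092);print(e,tork(e[0]),tork(e[1]))
s=get_state();M0=R.from_quat(s["tcp_rot"]).as_matrix();P0=s["eef_pos"]
for tip in ([-.1149,-.002,.113],):
    tw=P0+M0@np.array(tip);print(tork(tw),tw[2]);np.save("tip.npy",tip)
M1=lean(RY,.7)
def tgt(x,y,z): return np.r_[rk(x,y),z]-M1@np.load("tip.npy")
# side check of rod heights
for z in (.04,.0566,.092): print(z,proj("side",[np.r_[rk(-.141,-.11),z],np.r_[rk(-.24,-.11),z]]).ravel())
a=tgt(-.143,-.105,.057);b=tgt(.036,-.105,.057)
plan(a,M1,4);plan(b,M1,10,a,M1);print(b)
E
```

```text
[[ 0.4995 -0.1488  0.092 ]
 [ 0.459  -0.0505  0.092 ]] [-0.1464 -0.1149] [-0.2528 -0.1136]
[-0.1431 -0.1113] 0.05658297856947765
0.04 [290.5857 278.7381 261.9701 254.1502]
0.0566 [290.6492 276.0566 261.7074 251.2542]
0.092 [290.7895 270.1215 261.1275 244.853 ]
4 rows: shift [-0.      0.0016 -0.    ] turn [ 0.0005 -0.0004  0.    ]
10 rows: shift [-0.0137 -0.      0.0115] turn [0. 0. 0.]
[ 0.5189 -0.1642  0.0694]
```

```bash
python3 - <<'E'
from h import *
np.save("tip.npy",[-.1103,-.005,.1091])
M1=lean(RY,.7)
def tgt(x,y,z): return np.r_[rk(x,y),z]-M1@np.load("tip.npy")
s=get_state();print(tork(s["eef_pos"]+R.from_quat(s["tcp_rot"]).as_matrix()@np.load("tip.npy")))
a=tgt(-.149,-.105,.058);b=tgt(.036,-.105,.058)
plan(a,M1,3);plan(b,M1,17,a,M1);print(b)
E
```

```text
[-0.1491 -0.1143]
3 rows: shift [-0.0003  0.0032 -0.0003] turn [ 0.0006 -0.0005  0.0001]
17 rows: shift [-0.0083  0.      0.007 ] turn [0. 0. 0.]
[ 0.5241 -0.1685  0.0704]
```

Call:
move_arm(
  moves=[
    [0,[-0.0003,0.0032,-0.0003],[0,0,0]],
    [0,[-0.0003,0.0032,-0.0003],[0,0,0]],
    [0,[-0.0003,0.0032,-0.0003],[0,0,0]],
    [0,[-0.0083,0,0.007],[0,0,0]],
    [0,[-0.0083,0,0.007],[0,0,0]],
    [0,[-0.0083,0,0.007],[0,0,0]],
    [0,[-0.0083,0,0.007],[0,0,0]],
    [0,[-0.0083,0,0.007],[0,0,0]],
    [0,[-0.0083,0,0.007],[0,0,0]],
    [0,[-0.0083,0,0.007],[0,0,0]],
  ],
)

```text
time: 6.08
eef_pos: [0.4818, -0.0692, 0.0703]
tcp_rot: [0.518, 0.784, -0.188, 0.286]
contact_force: [0.7, 0.1, -0.9]
opening: 0.261
finger_force: 59.5
```

Call:
move_arm(
  moves=[
    [0,[-0.0083,0,0.007],[0,0,0]],
    [0,[-0.0083,0,0.007],[0,0,0]],
    [0,[-0.0083,0,0.007],[0,0,0]],
    [0,[-0.0083,0,0.007],[0,0,0]],
    [0,[-0.0083,0,0.007],[0,0,0]],
    [0,[-0.0083,0,0.007],[0,0,0]],
    [0,[0,0,0],[0,0,0]],
    [0,[0,0,0],[0,0,0]],
    [0,[0,0,0],[0,0,0]],
    [0,[0,0,0],[0,0,0]],
  ],
)

```text
time: 6.92
eef_pos: [0.5067, -0.1278, 0.0699]
tcp_rot: [0.518, 0.784, -0.188, 0.286]
contact_force: [-0.4, -0.3, -0.7]
opening: 0.261
finger_force: 59.4
```

```bash
python3 - <<'E'
from h import *
s=get_state();print(s["time"],s["qpos"],s["contact_force"],s["wrist_torque"])
M0=R.from_quat(s["tcp_rot"]).as_matrix();t=s["eef_pos"]+M0@np.load("tip.npy");print(t,tork(t))
a=read_camera("top");b=read_camera("side")
cv2.imwrite("pics/e.png",np.hstack([crop(a,330,430,180,270,4,1.6),crop(b,290,390,265,355,4,1.8)]))
E
```

```text
6.9167 [-0.1853  0.0975  2.2611 -1.078   0.6514  0.2598] [-0.4092 -0.27   -0.7124] [ 0.3842  0.1349 -0.0081]
[ 0.5628 -0.272   0.0573] [-0.0083 -0.1048]
```

View pics/e.png

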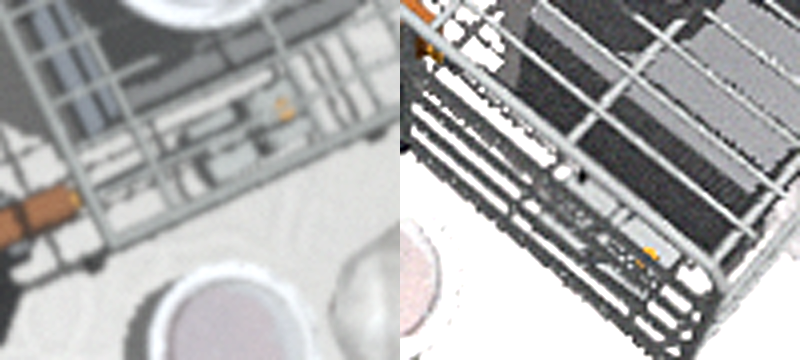

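```bash
python3 - <<'E'
from h import *
print("dot",tork([.5902,-.3248]))
o=lambda q,c:np.array(q)/4+c
print("bar side",tork(unproj("side",o([218,212],[290,265]),.037)[0]),"dot side",tork(unproj("side",o([250,252],[290,265]),.02)[0]))
print("bar top",tork(unproj("top",o([250,152],[330,180]),.037)[0]),"dot top",tork(unproj("top",o([286,108],[330,180]),.02)[0]))
print("rod end top",tork(unproj("top",o([235,127],[330,180]),.092)[0]))
for z in (.057,.075,.092):print("tip side",z,tork(unproj("side",o([180,172],[290,265]),z)[0]))
E
```

```text
dot [ 0.051  -0.1003]
bar side [ 0.0221 -0.0961] dot side [ 0.0502 -0.0967]
bar top [ 0.0096 -0.119 ] dot top [ 0.0527 -0.1011]
rod end top [-0.0123 -0.1032]
tip side 0.057 [-0.0077 -0.099 ]
tip side 0.075 [-0.0046 -0.105 ]
tip side 0.092 [-0.0017 -0.1107]
```

Call:
move_arm(
  moves=[
    [0,[-0.0068,0.0003,0.0057],[0,0,0]],
    [0,[-0.0068,0.0003,0.0057],[0,0,0]],
    [0,[-0.0068,0.0003,0.0057],[0,0,0]],
    [0,[-0.0068,0.0003,0.0057],[0,0,0]],
    [0,[-0.0068,0.0003,0.0057],[0,0,0]],
    [0,[-0.0068,0.0003,0.0057],[0,0,0]],
    [0,[0,0,0],[0,0,0]],
    [0,[0.0032,0,0.0038],[0,0,0]],
    [0,[0.0032,0,0.0038],[0,0,0]],
    [0,[0.0032,0,0.0038],[0,0,0]],
  ],
)

```text
time: 7.85
eef_pos: [0.529, -0.1761, 0.0544]
tcp_rot: [0.518, 0.784, -0.188, 0.286]
contact_force: [0.5, 0.1, -0.7]
opening: 0.268
finger_force: 59.5
```

Call:
move_arm(
  moves=[
    [0,[0.0032,0,0.0038],[0,0,0]],
    [0,[0.0032,0,0.0038],[0,0,0]],
    [0,[0.0032,0,0.0038],[0,0,0]],
    [0,[0,0,0],[0,0,0]],
    [0,[0,0,0],[0,0,0]],
    [0,[0,0,0],[0,0,0]],
    [0,[0,0,0],[0,0,0]],
    [0,[0,0,0],[0,0,0]],
    [0,[0,0,0],[0,0,0]],
    [0,[0,0,0],[0,0,0]],
  ],
)

```text
time: 8.68
eef_pos: [0.5296, -0.1765, 0.0407]
tcp_rot: [0.518, 0.784, -0.188, 0.286]
contact_force: [0.3, 0.1, -1.4]
opening: 0.267
finger_force: 59.5
```

```bash
python3 - <<'E'
from h import *
s=get_state();print(s["time"],s["qpos"],s["contact_force"],s["wrist_torque"])
M0=R.from_quat(s["tcp_rot"]).as_matrix();t=s["eef_pos"]+M0@np.load("tip.npy");print(t,tork(t))
M1=lean(RY,.7)
w=np.r_[np.zeros(0)];P=s["eef_pos"]-.07*np.r_[np.cos(RY),np.sin(RY),0];plan(P,M1,10)
E
```

```text
8.6833 [-0.2798  0.2092  2.2072 -1.1835  0.5683  0.3048] [ 0.2629  0.1133 -1.4092] [ 0.4016  0.1242 -0.026 ]
[ 0.5857 -0.3207  0.0281] [ 0.0455 -0.1028]
10 rows: shift [ 0.0054  0.     -0.0045] turn [ 0.0002 -0.0001 -0.    ]
```

Call:
move_arm(
  moves=[
    [0,[0.0054,0,-0.0045],[0,0,0]],
    [0,[0.0054,0,-0.0045],[0,0,0]],
    [0,[0.0054,0,-0.0045],[0,0,0]],
    [0,[0.0054,0,-0.0045],[0,0,0]],
    [0,[0.0054,0,-0.0045],[0,0,0]],
    [0,[0.0054,0,-0.0045],[0,0,0]],
    [0,[0.0054,0,-0.0045],[0,0,0]],
    [0,[0.0054,0,-0.0045],[0,0,0]],
    [0,[0.0054,0,-0.0045],[0,0,0]],
    [0,[0.0054,0,-0.0045],[0,0,0]],
  ],
)

```text
time: 9.52
eef_pos: [0.5017, -0.1111, 0.0402]
tcp_rot: [0.518, 0.784, -0.188, 0.286]
contact_force: [1.1, -2.2, -1.2]
opening: 0.263
finger_force: 59.3
```

```bash
cat >> h.py <<'E'
def dots(n,z=.02,st=None):
    im=read_camera(n);hsv=cv2.cvtColor(im,cv2.COLOR_RGB2HSV);m=cv2.inRange(hsv,(11,140,110),(24,255,255))
    k,l,s,c=cv2.connectedComponentsWithStats(m)
    for i in range(1,k):
        if 3<=s[i,4]<=150:
            p=unproj(n,c[i],z,st)[0]; print(n,c[i],s[i,4],p[:2],tork(p),im[l==i].mean(0).astype(int))
    return im
E
python3 - <<'E'
from h import *
s=get_state();print(s["time"],s["contact_force"],s["wrist_torque"])
M0=R.from_quat(s["tcp_rot"]).as_matrix();t=s["eef_pos"]+M0@np.load("tip.npy");print(t,tork(t))
dots("top");np.save("pics/s3.npy",dots("side"))
E
```

```text
9.5167 [ 1.143  -2.2357 -1.1509] [0.2    0.0515 0.0698]
[ 0.5578 -0.2553  0.0276] [-0.0256 -0.1029]
top [483.4286  85.8571] 7 [ 0.9648 -0.617 ] [0.4666 0.1302] [116  80  51]
side [276.7656 259.1875] 64 [ 0.4996 -0.0801] [-0.2096 -0.0879] [116  71  38]
side [288.1429 270.1429] 7 [ 0.5138 -0.12  ] [-0.1673 -0.0904] [115  69  37]
side [294.5 276.3] 10 [ 0.5216 -0.142 ] [-0.144  -0.0919] [150 106  37]
side [225.05 279.1 ] 20 [ 0.358  -0.0785] [-0.2665 -0.2176] [161 113  39]
side [335.2727 312.9091] 11 [ 0.5723 -0.2711] [-0.0054 -0.0958] [146 105  40]
side [516.3333 338.    ] 3 [ 0.9507 -0.5201] [0.3718 0.155 ] [121  79  43]
```

Call:
move_arm(
  moves=[
    [0,[0.0084,0,-0.0071],[0,0,0]],
    [0,[0.0084,0,-0.0071],[0,0,0]],
    [0,[0.0084,0,-0.0071],[0,0,0]],
    [0,[0.0084,0,-0.0071],[0,0,0]],
    [0,[0.0084,0,-0.0071],[0,0,0]],
    [0,[0.0084,0,-0.0071],[0,0,0]],
    [0,[0.0084,0,-0.0071],[0,0,0]],
    [0,[0.0084,0,-0.0071],[0,0,0]],
    [0,[0.0084,0,-0.0071],[0,0,0]],
    [0,[0.0084,0,-0.0071],[0,0,0]],
  ],
)

```text
time: 10.45
eef_pos: [0.4578, -0.0094, 0.0401]
tcp_rot: [0.518, 0.784, -0.188, 0.285]
contact_force: [0.8, -0.9, -1.3]
opening: 0.266
finger_force: 59.9
```

```bash
python3 - <<'E'
from h import *
s=get_state();print(s["time"],s["qpos"],s["contact_force"],s["wrist_torque"])
M0=R.from_quat(s["tcp_rot"]).as_matrix();t=s["eef_pos"]+M0@np.load("tip.npy");print(t,tork(t))
dots("top");np.save("pics/s3.npy",dots("side"))
M1=lean(RY,.7);plan(s["eef_pos"]+np.r_[rk(-.09,.04)-rk(0,0),0],M1,10)
E
```

```text
10.45 [ 0.0923  0.1142  2.3223 -1.0553  0.7796  0.5011] [ 0.8429 -0.9019 -1.327 ] [0.1272 0.0011 0.0262]
[ 0.5139 -0.1536  0.0274] [-0.1364 -0.1035]
top [484.   85.5] 4 [ 0.9661 -0.6191] [0.469  0.1305] [116  79  50]
side [248.8235 234.9265] 68 [0.4603 0.0146] [-0.3121 -0.087 ] [113  69  38]
side [261.625 248.625] 16 [ 0.4757 -0.0364] [-0.2592 -0.0928] [138 100  39]
side [225.05 279.1 ] 20 [ 0.358  -0.0785] [-0.2665 -0.2176] [156 108  36]
side [301.2222 283.5   ] 18 [ 0.5288 -0.1668] [-0.1184 -0.0949] [146 105  41]
side [519.1757 335.8716] 148 [ 0.9606 -0.5189] [0.3746 0.1646] [133  85  46]
side [516.3333 338.    ] 3 [ 0.9507 -0.5201] [0.3718 0.155 ] [115  73  37]
10 rows: shift [ 0.0068  0.004  -0.0058] turn [ 0.0002 -0.0003  0.0002]
```

Call:
move_arm(
  moves=[
    [0,[0.0068,0.004,-0.0058],[0,0,0]],
    [0,[0.0068,0.004,-0.0058],[0,0,0]],
    [0,[0.0068,0.004,-0.0058],[0,0,0]],
    [0,[0.0068,0.004,-0.0058],[0,0,0]],
    [0,[0.0068,0.004,-0.0058],[0,0,0]],
    [0,[0.0068,0.004,-0.0058],[0,0,0]],
    [0,[0.0068,0.004,-0.0058],[0,0,0]],
    [0,[0.0068,0.004,-0.0058],[0,0,0]],
    [0,[0.0068,0.004,-0.0058],[0,0,0]],
    [0,[0.0068,0.004,-0.0058],[0,0,0]],
  ],
)

```text
time: 11.38
eef_pos: [0.4604, 0.0884, 0.0412]
tcp_rot: [0.518, 0.784, -0.188, 0.286]
contact_force: [-0.8, 0.2, -0.2]
opening: 0.27
finger_force: 60.1
```

```bash
python3 - <<'E'
from h import *
s=get_state();print(s["time"],s["qpos"],s["contact_force"],s["wrist_torque"])
M0=R.from_quat(s["tcp_rot"]).as_matrix();t=s["eef_pos"]+M0@np.load("tip.npy");print(t,tork(t),tork(s["eef_pos"]))
dots("side")
M1=lean(RY,.7);plan(s["eef_pos"]+np.r_[rk(-.06,.03)-rk(0,0),0],M1,10)
E
```

```text
11.3833 [ 0.3154  0.1979  2.2198 -0.9435  0.9125  0.5864] [-0.8158  0.1906 -0.2492] [ 0.3878  0.1204 -0.038 ]
[ 0.5165 -0.0557  0.0285] [-0.2254 -0.0628] [-0.38  -0.058]
side [228.3333 199.    ] 3 [0.4503 0.1415] [-0.4329 -0.0466] [112  67  33]
side [236.3158 203.4737] 19 [0.4652 0.1191] [-0.4063 -0.0416] [114  70  39]
side [230.75 202.25] 4 [0.4527 0.129 ] [-0.4204 -0.0493] [111  66  35]
side [248.75   218.0625] 16 [0.4793 0.0624] [-0.3487 -0.0509] [132  94  35]
side [295.     275.1667] 6 [ 0.524  -0.1397] [-0.1452 -0.0888] [141  99  34]
side [225.05 279.1 ] 20 [ 0.358  -0.0785] [-0.2665 -0.2176] [154 107  36]
side [519.2245 335.7551] 147 [ 0.9609 -0.5187] [0.3746 0.165 ] [131  83  45]
10 rows: shift [ 0.0045  0.0029 -0.0038] turn [ 0.0004 -0.0002  0.    ]
```

```bash
python3 - <<'E'
from h import *
a=read_camera("top");b=read_camera("side")
print(proj("top",[np.r_[rk(-.17,-.09),.02]]),proj("side",[np.r_[rk(-.17,-.09),.02]]))
np.save("pics/t4.npy",a);np.save("pics/s4.npy",b)
cv2.imwrite("pics/f.png",np.hstack([crop(a,290,370,190,270,5,1.6),crop(b,240,320,225,305,5,1.8)]))
E
```

```text
[[326.0172 235.737 ]] [[287.4816 269.364 ]]
```

View pics/f.png

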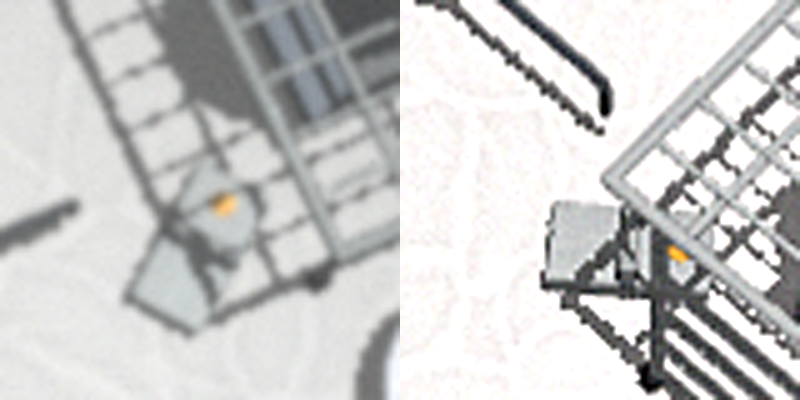

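```bash
python3 - <<'E'
from h import *
t=lambda q:np.array(q)/5+[290,190]; sd=lambda q:(np.array(q)-[400,0])/5+[240,225]
e=unproj("top",[t([125,296]),t([194,333]),t([262,213]),t([203,163]),t([225,205])],.02)[:,:2];print(e,e[:4].mean(0))
d=(e[2]+e[3]-e[0]-e[1]);print("yaw",np.arctan2(d[1],d[0]))
f=unproj("side",[sd([553,202]),sd([545,285]),sd([678,252])],.02)[:,:2];print(f)
print("tip seen side",unproj("side",sd([605,113]),.028),"top rod end",unproj("top",t([77,205]),.062))
c=e[:4].mean(0);print(tork(c),[tork(q) for q in e])
E
```

```text
[[ 0.4777 -0.0872]
 [ 0.4579 -0.1231]
 [ 0.5212 -0.1614]
 [ 0.5484 -0.1307]
 [ 0.5257 -0.1417]] [ 0.5013 -0.1256]
yaw -0.5484777948523231
[[ 0.4783 -0.0898]
 [ 0.4566 -0.1303]
 [ 0.5251 -0.1409]]
tip seen side [[ 0.5214 -0.0577  0.028 ]] top rod end [[ 0.52   -0.0593  0.062 ]]
[-0.1671 -0.1041] [array([-0.2116, -0.1108]), array([-0.1864, -0.143 ]), array([-0.1264, -0.0998]), array([-0.1439, -0.0628]), array([-0.1427, -0.088 ])]
```

```bash
python3 - <<'E'
from h import *
s=get_state();M0=R.from_quat(s["tcp_rot"]).as_matrix();P0=s["eef_pos"]
tip=M0.T@(np.array([.5193,-.0567,.0285])-P0);print(tip);np.save("tip.npy",tip)
yw=-1.5;M=lean(yw,.7)
up=P0+[0,0,.03];a=np.array([.5138,-.1379,.0585])-M@tip;b=a-[0,0,.031]
x=np.array([.861,-.509,0]);c=b-.075*x
print(a,c);plan(up,M0,4);plan(a,M,12,up,M0);plan(b,M,6,a,M);plan(c,M,10,b,M)
E
```

```text
[-0.1114 -0.0031  0.1103]
[0.5059 0.0182 0.0711] [0.4413 0.0563 0.0401]
4 rows: shift [-0.0048  0.     -0.0057] turn [0. 0. 0.]
12 rows: shift [-0.0051  0.0022  0.0043] turn [ 0.018  -0.0001  0.0212]
6 rows: shift [0.0033 0.     0.004 ] turn [0. 0. 0.]
10 rows: shift [ 0.0033 -0.0062 -0.0027] turn [0. 0. 0.]
```

Call:
move_arm(
  moves=[
    [0,[-0.0048,0,-0.0057],[0,0,0]],
    [0,[-0.0048,0,-0.0057],[0,0,0]],
    [0,[-0.0048,0,-0.0057],[0,0,0]],
    [0,[-0.0048,0,-0.0057],[0,0,0]],
    [0,[-0.0051,0.0022,0.0043],[0.018,0,0.0212]],
    [0,[-0.0051,0.0022,0.0043],[0.018,0,0.0212]],
    [0,[-0.0051,0.0022,0.0043],[0.018,0,0.0212]],
    [0,[-0.0051,0.0022,0.0043],[0.018,0,0.0212]],
    [0,[-0.0051,0.0022,0.0043],[0.018,0,0.0212]],
    [0,[-0.0051,0.0022,0.0043],[0.018,0,0.0212]],
  ],
)

```text
time: 12.37
eef_pos: [0.4864, 0.0529, 0.0706]
tcp_rot: [0.583, 0.737, -0.212, 0.268]
contact_force: [0.8, -1.1, -0.9]
opening: 0.267
finger_force: 60.1
```

Call:
move_arm(
  moves=[
    [0,[-0.0051,0.0022,0.0043],[0.018,0,0.0212]],
    [0,[-0.0051,0.0022,0.0043],[0.018,0,0.0212]],
    [0,[-0.0051,0.0022,0.0043],[0.018,0,0.0212]],
    [0,[-0.0051,0.0022,0.0043],[0.018,0,0.0212]],
    [0,[-0.0051,0.0022,0.0043],[0.018,0,0.0212]],
    [0,[-0.0051,0.0022,0.0043],[0.018,0,0.0212]],
    [0,[0,0,0],[0,0,0]],
    [0,[0,0,0],[0,0,0]],
    [0,[0,0,0],[0,0,0]],
    [0,[0,0,0],[0,0,0]],
  ],
)

```text
time: 13.2
eef_pos: [0.5053, 0.0168, 0.0707]
tcp_rot: [0.641, 0.687, -0.234, 0.25]
contact_force: [1.2, -0.1, -1.3]
opening: 0.267
finger_force: 60.1
```

```bash
python3 - <<'E'
from h import *
s=get_state();M0=R.from_quat(s["tcp_rot"]).as_matrix();P0=s["eef_pos"];tip=np.load("tip.npy")
print(s["time"],P0,P0+M0@tip,s["contact_force"],s["qpos"])
M=lean(-1.5,.7);a=np.array([.5138,-.1379,.028])-M@tip;plan(a,M,8)
dots("side");im=read_camera("top");np.save("pics/t5.npy",im)
# rod dark-pixel trace in top picture near predicted end
for d in (0,.01,.02,.04,.06): print(proj("top",P0+M0@tip+[0,d,.034]).round(1),end=" ")
g=im.mean(2).astype(int);u,v=proj("top",P0+M0@tip+[0,.0,.034])[0].round().astype(int);print();print(g[v-7:v+8,u-9:u+10])
E
```

```text
13.2 [0.5053 0.0168 0.0707] [ 0.513  -0.1393  0.0579] [ 1.1594 -0.1093 -1.2856] [ 0.1499  0.2561  2.0694 -0.8235  1.0626  0.588 ]
8 rows: shift [0.0026 0.0001 0.0028] turn [-0.0002 -0.0002 -0.    ]
side [262.9663 214.8202] 89 [0.5182 0.0562] [-0.3278 -0.0175] [113  70  38]
side [270.2353 231.    ] 17 [0.5166 0.0025] [-0.279  -0.0399] [137  99  37]
side [295.     275.1667] 6 [ 0.524  -0.1397] [-0.1452 -0.0888] [146 102  34]
side [225.05 279.1 ] 20 [ 0.358  -0.0785] [-0.2665 -0.2176] [159 111  38]
side [516.75 338.5 ] 4 [ 0.9509 -0.5217] [0.3733 0.1547] [115  74  38]
[[338.8 231.8]] [[334.8 231.8]] [[330.8 231.8]] [[322.7 231.9]] [[314.6 231.9]] 
[[129 131 130 126 124 122 125 130 134 136 139 137 135 123 104  96  95 107
  100]
 [131 129 131 129 129 129 128 119 115 111 113 115 118 121 121 119 123 131
  121]
 [130 129 129 125 125 124 121 109  95  86  82  92 114 132 137 140 140 142
  132]
 [131 125 118 108 102 104 108 111 105  87  72  83 114 131 141 144 145 144
  140]
 [120 108  94  81  80  95 110 118 118 103  81  82 110 127 141 146 143 144
  143]
 [ 98  83  71  66  67  83  94  97  96  92  75  74  96 122 140 145 143 144
  143]
 [ 73  66  64  61  61  62  61  65  70  70  65  65  84 114 137 146 145 145
  146]
 [ 69  68  70  69  70  69  65  58  54  64  71  71  91 124 142 146 147 147
  144]
 [ 85  93  93  97 102 105 101  79  64  78  96  93 107 131 141 145 147 146
  136]
 [110 118 115 115 122 125 122 104  93 107 116 106 124 138 143 145 142 134
  118]
 [116 118 107 107 118 130 130 124 123 124 118 108 124 136 137 133 126 118
  109]
 [ 93  99  87  86 105 124 132 132 131 128 113  97 104 113 112 118 125 124
  128]
 [ 72  73  86  98 111 123 132 133 132 124 112  90  85  93 104 123 137 140
  141]
 [ 64  74  97 109 112 118 126 127 124 110 104  89  86 107 124 137 144 144
  146]
 [ 66  71  91 104 104 101 104 108 110 107 109  93  84 107 132 145 147 147
  146]]
```

Call:
move_arm(
  moves=[
    [0,[0.0026,0.0001,0.0028],[0,0,0]],
    [0,[0.0026,0.0001,0.0028],[0,0,0]],
    [0,[0.0026,0.0001,0.0028],[0,0,0]],
    [0,[0.0026,0.0001,0.0028],[0,0,0]],
    [0,[0.0026,0.0001,0.0028],[0,0,0]],
    [0,[0.0026,0.0001,0.0028],[0,0,0]],
    [0,[0.0026,0.0001,0.0028],[0,0,0]],
    [0,[0.0026,0.0001,0.0028],[0,0,0]],
    [0,[0,0,0],[0,0,0]],
    [0,[0,0,0],[0,0,0]],
  ],
)

```text
time: 14.13
eef_pos: [0.5062, 0.0181, 0.04]
tcp_rot: [0.641, 0.687, -0.234, 0.25]
contact_force: [0.2, 0.8, -1.4]
opening: 0.264
finger_force: 60.1
```

Call:
move_arm(
  moves=[
    [0,[0.0026,-0.005,-0.0022],[0,0,0]],
    [0,[0.0026,-0.005,-0.0022],[0,0,0]],
    [0,[0.0026,-0.005,-0.0022],[0,0,0]],
    [0,[0.0026,-0.005,-0.0022],[0,0,0]],
    [0,[0.0026,-0.005,-0.0022],[0,0,0]],
    [0,[0.0026,-0.005,-0.0022],[0,0,0]],
    [0,[0,0,0],[0,0,0]],
    [0,[0,0,0],[0,0,0]],
    [0,[0,0,0],[0,0,0]],
    [0,[0,0,0],[0,0,0]],
  ],
)

```text
time: 14.97
eef_pos: [0.4747, 0.0364, 0.0403]
tcp_rot: [0.641, 0.687, -0.234, 0.25]
contact_force: [-1.3, 0.5, -1.2]
opening: 0.269
finger_force: 60.1
```

```bash
python3 - <<'E'
from h import *
s=get_state();M0=R.from_quat(s["tcp_rot"]).as_matrix();P0=s["eef_pos"];tip=np.load("tip.npy")
print(s["time"],P0,P0+M0@tip,s["contact_force"],s["qpos"])
dots("side");dots("top")
E
```

```text
14.9667 [0.4747 0.0364 0.0403] [ 0.4822 -0.1196  0.0274] [-1.2547  0.5245 -1.1557] [ 0.1987  0.2768  2.1209 -0.8317  1.0397  0.6768]
side [249.6711 218.7763] 76 [0.4807 0.0593] [-0.3453 -0.0507] [113  69  37]
side [256.625  234.6875] 16 [0.4794 0.0069] [-0.2976 -0.0724] [137  98  37]
side [285.6364 275.4545] 11 [ 0.502  -0.1309] [-0.1619 -0.1055] [155 111  44]
side [225.05 279.1 ] 20 [ 0.358  -0.0785] [-0.2665 -0.2176] [157 109  37]
side [516.25 338.25] 4 [ 0.9501 -0.5205] [0.372  0.1543] [114  74  41]
top [483.8  85.8] 5 [ 0.9651 -0.6183] [0.4678 0.1299] [120  83  53]
```

Call:
move_arm(
  moves=[
    [0,[0.0026,-0.005,-0.0022],[0,0,0]],
    [0,[0.0026,-0.005,-0.0022],[0,0,0]],
    [0,[0.0026,-0.005,-0.0022],[0,0,0]],
    [0,[0.0026,-0.005,-0.0022],[0,0,0]],
    [0,[0.0026,-0.005,-0.0022],[0,0,0]],
    [0,[0.0026,-0.005,-0.0022],[0,0,0]],
    [0,[0.0026,-0.005,-0.0022],[0,0,0]],
    [0,[0.0026,-0.005,-0.0022],[0,0,0]],
    [0,[0,0,0],[0,0,0]],
    [0,[0,0,0],[0,0,0]],
  ],
)

```text
time: 15.9
eef_pos: [0.4321, 0.0611, 0.0403]
tcp_rot: [0.641, 0.687, -0.234, 0.249]
contact_force: [-0.1, 0.1, -0.7]
opening: 0.263
finger_force: 60.1
```

```bash
python3 - <<'E'
from h import *
s=get_state();M0=R.from_quat(s["tcp_rot"]).as_matrix();P0=s["eef_pos"];tip=np.load("tip.npy")
t=P0+M0@tip
print(s["time"],P0,t,tork(t),s["contact_force"],s["qpos"])
dots("side");
M=lean(-1.5,.7);x=np.array([.861,-.509,0])
a=P0+.006*x;plan(a,M,2);plan(a+[0,0,.035],M,6,a,M)
E
```

```text
15.9 [0.4321 0.0611 0.0403] [ 0.4396 -0.0949  0.0274] [-0.2194 -0.1489] [-0.0501  0.1367 -0.6978] [ 0.2693  0.2259  2.1869 -0.8037  1.0644  0.7263]
side [231.2    214.3333] 30 [0.4401 0.0925] [-0.3917 -0.0751] [113  69  37]
side [224.75 209.  ] 4 [0.43   0.1154] [-0.4167 -0.0755] [112  69  39]
side [229.6667 219.    ] 3 [0.4311 0.0805] [-0.3842 -0.0881] [110  68  42]
side [237.6667 227.    ] 3 [0.442  0.0488] [-0.3508 -0.0905] [111  65  35]
side [237.8333 232.7222] 18 [0.4361 0.0325] [-0.3381 -0.1023] [135  96  35]
side [264.2353 276.2353] 17 [ 0.4517 -0.111 ] [-0.1999 -0.144 ] [145 102  35]
side [225.05 279.1 ] 20 [ 0.358  -0.0785] [-0.2665 -0.2176] [154 107  36]
side [519.1224 335.8776] 147 [ 0.9605 -0.5189] [0.3745 0.1645] [131  84  45]
2 rows: shift [-0.0012  0.0023  0.0011] turn [-0.0014 -0.0009 -0.0006]
6 rows: shift [-0.0038 -0.     -0.0045] turn [0. 0. 0.]
```

Call:
move_arm(
  moves=[
    [0,[-0.0014,0.0025,0.0011],[0,0,0]],
    [0,[-0.0014,0.0025,0.0011],[0,0,0]],
    [0,[0,0,0],[0,0,0]],
    [0,[-0.0038,0,-0.0045],[0,0,0]],
    [0,[-0.0038,0,-0.0045],[0,0,0]],
    [0,[-0.0038,0,-0.0045],[0,0,0]],
    [0,[-0.0038,0,-0.0045],[0,0,0]],
    [0,[-0.0038,0,-0.0045],[0,0,0]],
    [0,[-0.0038,0,-0.0045],[0,0,0]],
    [0,[0,0,0],[0,0,0]],
  ],
)

```text
time: 16.78
eef_pos: [0.4394, 0.0578, 0.0776]
tcp_rot: [0.641, 0.687, -0.233, 0.251]
contact_force: [0.3, -0.1, -0.5]
opening: 0.264
finger_force: 60.1
```

```bash
python3 - <<'E'
from h import *
s=get_state();M0=R.from_quat(s["tcp_rot"]).as_matrix();P0=s["eef_pos"];tip=np.load("tip.npy")
t=P0+M0@tip
print(s["time"],P0,t,tork(t),s["contact_force"])
dots("side")
M=lean(-1.5,.7);x=np.array([.861,-.509,0])
a=P0+[.150,.065,0];plan(a,M,10);plan(np.r_[a[:2],.0135],M,10,a,M)
E
```

```text
16.7833 [0.4394 0.0578 0.0776] [ 0.4472 -0.0982  0.0648] [-0.2134 -0.1432] [ 0.2858 -0.0676 -0.5035]
side [355.25 158.25] 4 [0.8357 0.1232] [-0.2652  0.3009] [128  86  57]
side [232.7857 206.7857] 28 [0.4526 0.1131] [-0.4058 -0.0556] [114  70  38]
side [229.3333 207.5   ] 6 [0.4431 0.1148] [-0.411  -0.0636] [112  69  41]
side [233.     213.3333] 3 [0.4457 0.0934] [-0.3904 -0.0696] [110  67  36]
side [239.6667 219.6667] 3 [0.4551 0.0677] [-0.363  -0.0711] [111  66  34]
side [239.7059 225.7647] 17 [0.4483 0.0501] [-0.3495 -0.0841] [137  99  38]
side [264.2353 276.2353] 17 [ 0.4517 -0.111 ] [-0.1999 -0.144 ] [145 102  36]
side [225.05 279.1 ] 20 [ 0.358  -0.0785] [-0.2665 -0.2176] [154 107  36]
side [519.094  335.7852] 149 [ 0.9605 -0.5187] [0.3743 0.1647] [131  84  45]
10 rows: shift [ 0.0041  0.0155 -0.0035] turn [ 0.     -0.0002 -0.0002]
10 rows: shift [0.0041 0.     0.0049] turn [0. 0. 0.]
```

Call:
move_arm(
  moves=[
    [0,[0.0041,0.0155,-0.0035],[0,0,0]],
    [0,[0.0041,0.0155,-0.0035],[0,0,0]],
    [0,[0.0041,0.0155,-0.0035],[0,0,0]],
    [0,[0.0041,0.0155,-0.0035],[0,0,0]],
    [0,[0.0041,0.0155,-0.0035],[0,0,0]],
    [0,[0.0041,0.0155,-0.0035],[0,0,0]],
    [0,[0.0041,0.0155,-0.0035],[0,0,0]],
    [0,[0.0041,0.0155,-0.0035],[0,0,0]],
    [0,[0.0041,0.0155,-0.0035],[0,0,0]],
    [0,[0.0041,0.0155,-0.0035],[0,0,0]],
  ],
)

```text
time: 17.67
eef_pos: [0.5896, 0.1223, 0.0756]
tcp_rot: [0.641, 0.687, -0.234, 0.25]
contact_force: [-0.4, 0.2, -0.4]
opening: 0.267
finger_force: 60.1
```

Call:
move_arm(
  moves=[
    [0,[0.0045,0,0.0054],[0,0,0]],
    [0,[0.0045,0,0.0054],[0,0,0]],
    [0,[0.0045,0,0.0054],[0,0,0]],
    [0,[0.0045,0,0.0054],[0,0,0]],
    [0,[0.0045,0,0.0054],[0,0,0]],
    [0,[0.0045,0,0.0054],[0,0,0]],
    [0,[0.0045,0,0.0054],[0,0,0]],
    [0,[0.0045,0,0.0054],[0,0,0]],
    [0,[0,0,0],[0,0,0]],
    [0,[0,0,0],[0,0,0]],
  ],
)

```text
time: 18.5
eef_pos: [0.5889, 0.1217, 0.0195]
tcp_rot: [0.641, 0.687, -0.234, 0.25]
contact_force: [-0.1, 0.0, -0.4]
opening: 0.264
finger_force: 60.2
```

Call:
move_arm(
  moves=[
    [0,[0.001,0,0.0012],[0,0,0]],
    [0,[0.001,0,0.0012],[0,0,0]],
    [0,[0.001,0,0.0012],[0,0,0]],
    [0,[0.001,0,0.0012],[0,0,0]],
    [0,[0,0,0],[0,0,0]],
    [0,[0,0,0],[0,0,0]],
    [0,[0,0,0],[0,0,0]],
    [0,[0,0,0],[0,0,0]],
    [0,[0,0,0],[0,0,0]],
    [0,[0,0,0],[0,0,0]],
  ],
)

```text
time: 19.33
eef_pos: [0.5894, 0.1219, 0.014]
tcp_rot: [0.641, 0.687, -0.234, 0.25]
contact_force: [-1.0, 0.4, -0.4]
opening: 0.265
finger_force: 60.2
```

Call:
move_arm(
  moves=[
    [0,[0.0008,0,0.001],[0,0,0]],
    [0,[0,0,0],[0,0,0]],
    [0,[0,0,0],[0,0,0]],
    [0.35,[0,0,0],[0,0,0]],
    [0.45,[0,0,0],[0,0,0]],
    [0.6,[0,0,0],[0,0,0]],
    [0.6,[0,0,0],[0,0,0]],
    [0.6,[0,0,-0.012],[0,0,0]],
    [0.6,[0,0,-0.012],[0,0,0]],
    [0.6,[0,0,-0.012],[0,0,0]],
  ],
)

```text
time: 20.17
eef_pos: [0.5879, 0.1458, 0.0414]
tcp_rot: [0.641, 0.687, -0.233, 0.25]
contact_force: [-0.5, 0.5, 0.3]
opening: 0.601
finger_force: 0.0
```

```bash
python3 - <<'E'
from h import *
s=get_state();P0=s["eef_pos"];M0=R.from_quat(s["tcp_rot"]).as_matrix();print(s["time"],P0,s["contact_force"],s["opening"])
# retreat, then upright over the weight at z .16; weight ~ dot - .025 x_w
yw=-.75
up=P0-.08*M0[:,2]
h=np.array([np.cos(yw),np.sin(yw)]);c=np.array([.4517,-.111])-.025*h;print(c)
plan(up,M0,4)
plan(np.r_[c,.17],lean(yw,0),20,up,M0)
E
```

```text
20.1667 [0.5879 0.1458 0.0414] [-0.451   0.4639  0.3335] 0.6007729437132083
[ 0.4334 -0.094 ]
4 rows: shift [ 0.   -0.   -0.02] turn [0. 0. 0.]
20 rows: shift [-0.0109 -0.0135  0.0012] turn [-0.0131  0.0332 -0.036 ]
```

Call:
move_arm(
  moves=[
    [0.6,[0,0,-0.02],[0,0,0]],
    [0.6,[0,0,-0.02],[0,0,0]],
    [0.6,[0,0,-0.02],[0,0,0]],
    [0.6,[0,0,-0.02],[0,0,0]],
    [1,[-0.0109,-0.0135,0.0012],[-0.0131,0.0332,-0.036]],
    [1,[-0.0109,-0.0135,0.0012],[-0.0131,0.0332,-0.036]],
    [1,[-0.0109,-0.0135,0.0012],[-0.0131,0.0332,-0.036]],
    [1,[-0.0109,-0.0135,0.0012],[-0.0131,0.0332,-0.036]],
    [1,[-0.0109,-0.0135,0.0012],[-0.0131,0.0332,-0.036]],
    [1,[-0.0109,-0.0135,0.0012],[-0.0131,0.0332,-0.036]],
  ],
)

```text
time: 21.0
eef_pos: [0.5143, 0.1275, 0.1372]
tcp_rot: [0.572, 0.783, -0.166, 0.179]
contact_force: [-0.2, -0.9, 0.5]
opening: 1.002
finger_force: 0.0
```

Call:
move_arm(
  moves=[
    [1,[-0.0109,-0.0135,0.0012],[-0.0131,0.0332,-0.036]],
    [1,[-0.0109,-0.0135,0.0012],[-0.0131,0.0332,-0.036]],
    [1,[-0.0109,-0.0135,0.0012],[-0.0131,0.0332,-0.036]],
    [1,[-0.0109,-0.0135,0.0012],[-0.0131,0.0332,-0.036]],
    [1,[-0.0109,-0.0135,0.0012],[-0.0131,0.0332,-0.036]],
    [1,[-0.0109,-0.0135,0.0012],[-0.0131,0.0332,-0.036]],
    [1,[-0.0109,-0.0135,0.0012],[-0.0131,0.0332,-0.036]],
    [1,[-0.0109,-0.0135,0.0012],[-0.0131,0.0332,-0.036]],
    [1,[-0.0109,-0.0135,0.0012],[-0.0131,0.0332,-0.036]],
    [1,[-0.0109,-0.0135,0.0012],[-0.0131,0.0332,-0.036]],
  ],
)

```text
time: 21.83
eef_pos: [0.444, -0.027, 0.1696]
tcp_rot: [0.43, 0.9, -0.048, 0.053]
contact_force: [-0.1, 0.5, -0.1]
opening: 0.997
finger_force: 0.0
```

Call:
move_arm(
  moves=[
    [1,[-0.0109,-0.0135,0.0012],[-0.0131,0.0332,-0.036]],
    [1,[-0.0109,-0.0135,0.0012],[-0.0131,0.0332,-0.036]],
    [1,[-0.0109,-0.0135,0.0012],[-0.0131,0.0332,-0.036]],
    [1,[-0.0109,-0.0135,0.0012],[-0.0131,0.0332,-0.036]],
    [1,[0,0,0],[0,0,0]],
    [1,[0,0,0],[0,0,0]],
    [1,[0,0,0],[0,0,0]],
    [1,[0,0,0],[0,0,0]],
    [1,[0,0,0],[0,0,0]],
    [1,[0,0,0],[0,0,0]],
  ],
)

```text
time: 22.67
eef_pos: [0.4327, -0.0947, 0.1682]
tcp_rot: [0.366, 0.931, -0.0, -0.0]
contact_force: [0.2, 0.2, 0.4]
opening: 0.997
finger_force: 0.0
```

```bash
python3 - <<'E'
from h import *
s=get_state();print(s["time"],s["eef_pos"],s["qpos"],s["contact_force"])
h=-R.from_quat(s["tcp_rot"]).as_matrix();print(h)
im=read_camera("wrist");np.save("pics/w2.npy",im);t=read_camera("top");np.save("pics/t6.npy",t)
c=np.array([[.4517,-.111,.02],[.4334,-.094,.02]]);print(proj("wrist",c,s),proj("top",c))
cv2.imwrite("pics/g.png",np.hstack([crop(im,0,560,0,420,.95,1.5),cv2.copyMakeBorder(crop(t,220,360,170,300,1.9,1.5),0,399-247,0,0,cv2.BORDER_CONSTANT)]))
import pickle;pickle.dump(s,open("s2.pkl","wb"))
E
```

```text
22.6667 [ 0.4327 -0.0947  0.1682] [-0.4446 -0.1811  2.1842 -0.001   1.1386 -1.2665] [0.212  0.1565 0.4347]
[[ 0.7327 -0.6805  0.0005]
 [-0.6805 -0.7327  0.0008]
 [ 0.0002  0.0009  1.    ]]
[[276.3084 221.2442]
 [276.3413 193.1165]] [[324.2911 259.0307]
 [317.9973 266.1136]]
```

View pics/g.png

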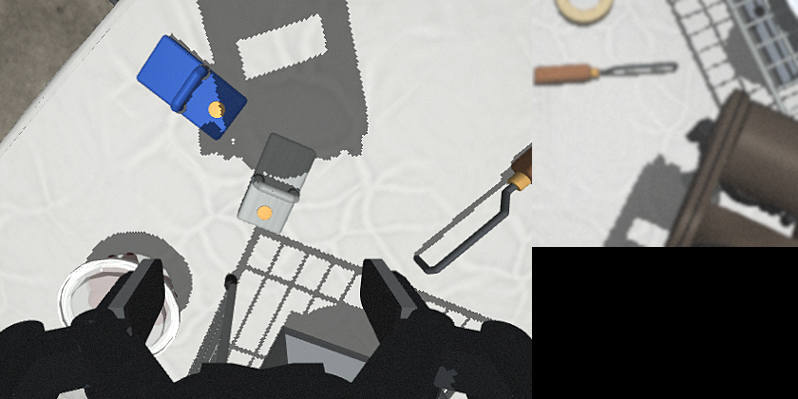

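```bash
python3 - <<'E'
from h import *
import pickle;s=pickle.load(open("s2.pkl","rb"))
q=np.array([[271,133],[316,150],[283,234],[238,217],[264,213]])/.95
e=unproj("wrist",q,.02,s)[:,:2];print(e)
c=e[:4].mean(0);d=e[2]+e[3]-e[0]-e[1];yw=np.arctan2(d[1],d[0]);print("c",c,"yaw",yw,np.linalg.norm(d)/2,np.linalg.norm(e[1]-e[0]),tork(c))
d2=e[4]-c;print("dot yaw",np.arctan2(d2[1],d2[0]),np.linalg.norm(d2))
M=lean(yw,0);a=np.r_[c,.06];plan(a,M,8);plan(np.r_[c,0.0],M,8,a,M)
E
```

```text
[[ 0.4059 -0.0588]
 [ 0.4429 -0.0401]
 [ 0.4817 -0.1129]
 [ 0.4413 -0.1318]
 [ 0.4546 -0.1118]]
c [ 0.443  -0.0859] yaw -1.0997672136906762 0.08184420506787307 0.04134612174203996 [-0.2264 -0.1423]
dot yaw -1.1483447925555101 0.02841110898873032
8 rows: shift [0.0001 0.0017 0.0135] turn [-0.0001  0.      0.0439]
8 rows: shift [0.     0.     0.0075] turn [0. 0. 0.]
```

Call:
move_arm(
  moves=[
    [0.8,[-0.0003,0.0017,0.0135],[0,0,0.0439]],
    [0.8,[-0.0003,0.0017,0.0135],[0,0,0.0439]],
    [0.8,[-0.0003,0.0017,0.0135],[0,0,0.0439]],
    [0.8,[-0.0003,0.0017,0.0135],[0,0,0.0439]],
    [0.8,[-0.0003,0.0017,0.0135],[0,0,0.0439]],
    [0.8,[-0.0003,0.0017,0.0135],[0,0,0.0439]],
    [0.8,[-0.0003,0.0017,0.0135],[0,0,0.0439]],
    [0.8,[-0.0003,0.0017,0.0135],[0,0,0.0439]],
    [0.8,[0,0,0],[0,0,0]],
    [0.8,[0,0,0],[0,0,0]],
  ],
)

```text
time: 23.6
eef_pos: [0.4443, -0.0888, 0.0596]
tcp_rot: [0.523, 0.853, -0.001, -0.001]
contact_force: [0.8, 0.3, 0.2]
opening: 0.801
finger_force: 0.0
```

```bash
python3 - <<'E'
from h import *
s=get_state();print(s["time"],s["eef_pos"],s["contact_force"],s["opening"])
M=lean(-1.11,0);plan(np.r_[.4437,-.0875,.001],M,10)
E
```

```text
23.6 [ 0.4443 -0.0888  0.0596] [0.7728 0.3335 0.2346] 0.8011681012579746
10 rows: shift [0.0001 0.     0.0059] turn [-0.0002 -0.0001  0.001 ]
```

Call:
move_arm(
  moves=[
    [0.8,[0,0,0.006],[0,0,0]],
    [0.8,[0,0,0.006],[0,0,0]],
    [0.8,[0,0,0.006],[0,0,0]],
    [0.8,[0,0,0.006],[0,0,0]],
    [0.8,[0,0,0.006],[0,0,0]],
    [0.8,[0,0,0.006],[0,0,0]],
    [0.8,[0,0,0.006],[0,0,0]],
    [0.8,[0,0,0.006],[0,0,0]],
    [0.8,[0,0,0.006],[0,0,0]],
    [0.8,[0,0,0.004],[0,0,0]],
  ],
)

```text
time: 24.43
eef_pos: [0.4444, -0.0891, 0.0013]
tcp_rot: [0.523, 0.852, -0.001, -0.0]
contact_force: [0.1, -0.4, 0.4]
opening: 0.801
finger_force: 0.0
```

Call:
move_arm(
  moves=[
    [0.6,[0,0,0],[0,0,0]],
    [0.55,[0,0,0],[0,0,0]],
    [0.45,[0,0,0],[0,0,0]],
    [0.3,[0,0,0],[0,0,0]],
    [0.3,[0,0,0],[0,0,0]],
    [0.3,[0,0,0],[0,0,0]],
    [0.3,[0,0,0],[0,0,0]],
    [0.3,[0,0,0],[0,0,0]],
    [0.3,[0,0,0],[0,0,0]],
    [0.3,[0,0,0],[0,0,0]],
  ],
  grip_force=70,
)

```text
time: 25.27
eef_pos: [0.445, -0.0894, 0.0026]
tcp_rot: [0.523, 0.852, -0.0, 0.0]
contact_force: [-1.9, 0.2, 5.8]
opening: 0.496
finger_force: 72.2
```

```bash
python3 - <<'E'
from h import *
s=get_state();P0=s["eef_pos"];M0=R.from_quat(s["tcp_rot"]).as_matrix()
y=-.126;x=np.array([np.cos(y),np.sin(y)]);T=np.array([.4307,.3243])+.004*x;print(T)
u=P0+[0,0,.1];v=np.r_[.50,.12,.115];Mv=lean(-.62,0);M1=lean(y,0);w=np.r_[T,.08]
plan(u,M0,8);plan(v,Mv,11,u,M0);plan(w,M1,11,v,Mv);plan(np.r_[T,.036],M1,8,w,M1)
E
```

```text
[0.4347 0.3238]
8 rows: shift [-0.     -0.     -0.0125] turn [0. 0. 0.]
11 rows: shift [ 0.0116  0.0161 -0.0011] turn [-0.0001  0.0001 -0.0437]
11 rows: shift [0.0127 0.015  0.0032] turn [ 0.      0.     -0.0449]
8 rows: shift [0.     0.     0.0055] turn [0. 0. 0.]
```

Call:
move_arm(
  moves=[
    [0.3,[0,0,-0.003],[0,0,0]],
    [0.3,[0,0,-0.006],[0,0,0]],
    [0.3,[0,0,-0.011],[0,0,0]],
    [0.3,[0,0,-0.0135],[0,0,0]],
    [0.3,[0,0,-0.0135],[0,0,0]],
    [0.3,[0,0,-0.0135],[0,0,0]],
    [0.3,[0,0,-0.0135],[0,0,0]],
    [0.3,[0,0,-0.0135],[0,0,0]],
    [0.3,[0,0,-0.01],[0,0,0]],
    [0.3,[0,0,-0.0025],[0,0,0]],
  ],
)

```text
time: 26.1
eef_pos: [0.4454, -0.0894, 0.1035]
tcp_rot: [0.523, 0.852, -0.0, 0.001]
contact_force: [0.5, 0.5, -4.0]
opening: 0.498
finger_force: 71.6
```

Call:
move_arm(
  moves=[
    [0.3,[0.0116,0.0161,-0.0011],[0,0,-0.0437]],
    [0.3,[0.0116,0.0161,-0.0011],[0,0,-0.0437]],
    [0.3,[0.0116,0.0161,-0.0011],[0,0,-0.0437]],
    [0.3,[0.0116,0.0161,-0.0011],[0,0,-0.0437]],
    [0.3,[0.0116,0.0161,-0.0011],[0,0,-0.0437]],
    [0.3,[0.0116,0.0161,-0.0011],[0,0,-0.0437]],
    [0.3,[0.0116,0.0161,-0.0011],[0,0,-0.0437]],
    [0.3,[0.0116,0.0161,-0.0011],[0,0,-0.0437]],
    [0.3,[0.0116,0.0161,-0.0011],[0,0,-0.0437]],
    [0.3,[0.0116,0.0161,-0.0011],[0,0,-0.0437]],
  ],
)

```text
time: 26.93
eef_pos: [0.4986, 0.101, 0.1117]
tcp_rot: [0.325, 0.946, -0.001, -0.001]
contact_force: [0.5, -0.6, -4.8]
opening: 0.497
finger_force: 71.9
```

Call:
move_arm(
  moves=[
    [0.3,[0.0116,0.0161,-0.0011],[0,0,-0.0437]],
    [0.3,[0.0127,0.015,0.0032],[0,0,-0.0449]],
    [0.3,[0.0127,0.015,0.0032],[0,0,-0.0449]],
    [0.3,[0.0127,0.015,0.0032],[0,0,-0.0449]],
    [0.3,[0.0127,0.015,0.0032],[0,0,-0.0449]],
    [0.3,[0.0127,0.015,0.0032],[0,0,-0.0449]],
    [0.3,[0.0127,0.015,0.0032],[0,0,-0.0449]],
    [0.3,[0.0127,0.015,0.0032],[0,0,-0.0449]],
    [0.3,[0.0127,0.015,0.0032],[0,0,-0.0449]],
    [0.3,[0.0127,0.015,0.0032],[0,0,-0.0449]],
  ],
)

```text
time: 27.77
eef_pos: [0.4534, 0.2901, 0.0836]
tcp_rot: [0.107, 0.994, -0.001, -0.001]
contact_force: [0.2, -0.3, -5.4]
opening: 0.495
finger_force: 71.9
```

Call:
move_arm(
  moves=[
    [0.3,[0.0127,0.015,0.0032],[0,0,-0.0449]],
    [0.3,[0.0127,0.015,0.0032],[0,0,-0.0449]],
    [0.3,[0,0,0],[0,0,0]],
    [0.3,[0,0,0],[0,0,0]],
    [0.3,[0,0,0],[0,0,0]],
    [0.3,[0,0,0],[0,0,0]],
    [0.3,[0,0,0],[0,0,0]],
    [0.3,[0,0,0],[0,0,0]],
    [0.3,[0,0,0],[0,0,0]],
    [0.3,[0,0,0],[0,0,0]],
  ],
)

```text
time: 28.6
eef_pos: [0.4358, 0.3236, 0.0789]
tcp_rot: [0.064, 0.998, -0.0, -0.0]
contact_force: [-0.1, 0.3, -4.6]
opening: 0.494
finger_force: 71.9
```

```bash
python3 - <<'E'
from h import *
s=get_state();P0=s["eef_pos"];print(s["time"],P0,s["contact_force"],s["qpos"])
M1=lean(-.126,0);T=np.r_[.4347,.3238,.038]
plan(T,M1,10)
# plate centre from colour segmentation as a cross-check (pre-arm pictures)
for n in("top","side"):
    im=np.load(f"pics/{n}0.npy");hsv=cv2.cvtColor(im,cv2.COLOR_RGB2HSV);m=cv2.inRange(hsv,(14,40,80),(34,140,255))
    k,l,st,c=cv2.connectedComponentsWithStats(cv2.morphologyEx(m,cv2.MORPH_OPEN,np.ones((3,3))));i=1+st[1:,4].argmax()
    cnt=cv2.findContours((l==i).astype(np.uint8),0,2)[0][0][:,0].astype(float)
    w=unproj(n,cnt,.03)[:,:2].astype(np.float32);print(n,st[i,4],cv2.minAreaRect(w))
E
```

```text
28.6 [0.4358 0.3236 0.0789] [-0.071   0.2848 -4.6053] [ 0.452   0.1781  2.0098 -0.0006  0.9542 -0.9911]
10 rows: shift [0.0001 0.     0.0041] turn [-0.0001 -0.     -0.0001]
top 2445 ((0.4313836991786957, 0.32735610008239746), (0.12643298506736755, 0.135634645819664), 82.80555725097656)
side 1647 ((0.4306528866291046, 0.32771778106689453), (0.12970559298992157, 0.1393280327320099), 82.4769287109375)
```

Call:
move_arm(
  moves=[
    [0.3,[0.0001,0.0004,0.0041],[0,0,0]],
    [0.3,[0.0001,0.0004,0.0041],[0,0,0]],
    [0.3,[0.0001,0.0004,0.0041],[0,0,0]],
    [0.3,[0.0001,0.0004,0.0041],[0,0,0]],
    [0.3,[0.0001,0.0004,0.0041],[0,0,0]],
    [0.3,[0.0001,0.0004,0.0041],[0,0,0]],
    [0.3,[0.0001,0.0004,0.0041],[0,0,0]],
    [0.3,[0.0001,0.0004,0.0041],[0,0,0]],
    [0.3,[0.0001,0.0004,0.0041],[0,0,0]],
    [0.3,[0.0001,0.0004,0.004],[0,0,0]],
  ],
)

```text
time: 29.43
eef_pos: [0.435, 0.328, 0.0374]
tcp_rot: [0.063, 0.998, -0.0, -0.0]
contact_force: [0.5, -0.2, -5.3]
opening: 0.498
finger_force: 72.0
```

Call:
move_arm(
  moves=[
    [0.3,[0,0,0.0008],[0,0,0]],
    [0.3,[0,0,0.0008],[0,0,0]],
    [0.3,[0,0,0.0008],[0,0,0]],
    [0.3,[0,0,0.0008],[0,0,0]],
    [0.3,[0,0,0.0008],[0,0,0]],
    [0.3,[0,0,0.0004],[0,0,0]],
    [0.3,[0,0,0],[0,0,0]],
    [0.3,[0,0,0],[0,0,0]],
    [0.3,[0,0,0],[0,0,0]],
    [0.3,[0,0,0],[0,0,0]],
  ],
)

```text
time: 30.27
eef_pos: [0.4351, 0.328, 0.0336]
tcp_rot: [0.063, 0.998, -0.0, -0.0]
contact_force: [0.2, -0.5, -3.6]
opening: 0.497
finger_force: 71.9
```

Call:
move_arm(
  moves=[
    [0.3,[0,0,0.0004],[0,0,0]],
    [0.3,[0,0,0],[0,0,0]],
    [0.3,[0,0,0.0004],[0,0,0]],
    [0.3,[0,0,0],[0,0,0]],
    [0.3,[0,0,0.0004],[0,0,0]],
    [0.3,[0,0,0],[0,0,0]],
    [0.3,[0,0,0.0004],[0,0,0]],
    [0.3,[0,0,0],[0,0,0]],
    [0.3,[0,0,0],[0,0,0]],
    [0.3,[0,0,0],[0,0,0]],
  ],
)

```text
time: 31.1
eef_pos: [0.435, 0.328, 0.0321]
tcp_rot: [0.063, 0.998, -0.0, -0.0]
contact_force: [-2.3, -1.1, -1.3]
opening: 0.497
finger_force: 72.3
```

Call:
move_arm(
  moves=[
    [0.3,[0,0,0.0004],[0,0,0]],
    [0.3,[0,0,0],[0,0,0]],
    [0.3,[0,0,0.0003],[0,0,0]],
    [0.3,[0,0,0],[0,0,0]],
    [0.3,[0,0,0],[0,0,0]],
    [0.52,[0,0,0],[0,0,0]],
    [0.58,[0,0,0],[0,0,0]],
    [0.66,[0,0,0],[0,0,0]],
    [0.74,[0,0,0],[0,0,0]],
    [0.8,[0,0,0],[0,0,0]],
  ],
  grip_force=30,
)

```text
time: 31.93
eef_pos: [0.4355, 0.3281, 0.0314]
tcp_rot: [0.063, 0.998, -0.0, 0.0]
contact_force: [-0.9, -0.0, 0.1]
opening: 0.801
finger_force: 0.0
```

Call:
move_arm(
  moves=[
    [0.8,[0,0,0],[0,0,0]],
    [0.8,[0,0,-0.008],[0,0,0]],
    [0.8,[0,0,-0.015],[0,0,0]],
    [0.8,[0,0,-0.02],[0,0,0]],
    [0.8,[0,0,-0.025],[0,0,0]],
    [0.8,[0,0,-0.025],[0,0,0]],
    [0.8,[0,0,-0.025],[0,0,0]],
    [0.8,[0,0,-0.02],[0,0,0]],
    [0.8,[0,0,0],[0,0,0]],
    [0.8,[0,0,0],[0,0,0]],
  ],
)

```text
time: 32.77
eef_pos: [0.4359, 0.3285, 0.171]
tcp_rot: [0.063, 0.998, 0.001, 0.002]
contact_force: [0.6, -0.1, -0.3]
opening: 0.806
finger_force: 0.0
```

```bash
python3 - <<'E'
from h import *
s=get_state();print(s["time"],s["eef_pos"],s["contact_force"],s["opening"])
im=dots("wrist",.049,s);np.save("pics/w9.npy",im)
# steel block (dark/grey against the yellowish plate) under the gripper
c=np.array([.431,.3275]);ex=np.array([np.cos(-.126),np.sin(-.126)]);ey=np.array([-ex[1],ex[0]])
g=np.stack(np.meshgrid(np.arange(-.07,.071,.007),np.arange(-.042,.043,.007),indexing="ij"),-1)
P=c+g[...,:1]*ex+g[...,1:]*ey;px=proj("wrist",np.c_[P.reshape(-1,2),np.full(P[...,0].size,.049)],s)
sat=cv2.cvtColor(im,cv2.COLOR_RGB2HSV)[...,1]
v=cv2.remap(sat,px[:,0].astype(np.float32),px[:,1].astype(np.float32),1).reshape(g.shape[:2]);print(v)
dots("top",.049);dots("side",.049)
E
```

```text
32.7667 [0.4359 0.3285 0.171 ] [ 0.6453 -0.0997 -0.2544] 0.8059253399076278
wrist [273.7635 228.973 ] 148 [0.4587 0.3247] [-0.5982  0.0329] [155 120  68]
[[  8   7   6   8   7   8   9   7   5   8   9   8   8]
 [ 46  49  43  42  46  42  45  46  48  48  47  47  43]
 [ 46  47  47  46  47  44  47  48  47  46  48  46  49]
 [ 48  47  48  47  41  43  44  42  46  45  44  45  46]
 [ 47  46  48  47  33  36  39  40  43  47  44  45  39]
 [ 46  48  46  49  11   8   9   5   9   6  43  44  44]
 [ 47  48  43  42   6   4   6   9   7   7  44  43  47]
 [ 47  47  46  45  12  12  11   8   9  13  44  44  44]
 [ 47  47  46  44   8   4   6   5   8   9  41  46  42]
 [ 48  47  41  44   5   4   6  10   8   6  43  42  44]
 [ 47  46  46  38   9   8  10  11   9  17  44  48  46]
 [ 47  48  46  46  10   8   9  11   8   9  45  45  42]
 [ 46  49  47  48   8   8   7   6   6   8  41  43  45]
 [ 47  46  47  48   8   8  30   7   9   8  45  45  48]
 [ 47  46  47  38   6  22 140 126   9  11  47  46  47]
 [ 48  48  46  29   8   8  84   7   7   6  47  49  47]
 [ 46  46  47  48  18  15  10  11   7  23  46  46  48]
 [ 46  48  48  46  47  47  47  46  47  47  46  47  46]
 [ 47  47  48  48  48  48  48  47  48  47  47  48  45]
 [  6   5   5   5   4   5   4   5   7   4   3   3   3]
 [  7   3   5   5   3   5   5   4   2   1   2   3   3]]
top [483.6667  85.6667] 3 [ 0.9485 -0.5994] [0.4439 0.1221] [119  81  52]
side [207.5 143.8] 10 [0.4573 0.3249] [-0.5988  0.0316] [135  95  33]
side [283.75   199.3333] 12 [0.582  0.0619] [-0.308   0.0435] [128  91  35]
side [225.0526 279.2105] 19 [ 0.3563 -0.0916] [-0.2551 -0.2243] [147 101  33]
side [519.35   335.5929] 140 [ 0.945  -0.5206] [0.3701 0.1497] [124  79  42]
```

```bash
python3 -c "
from plant import *
print(sign_off())"
```

```text
the job is handed in; nothing more can be done
None
```

I fished the check weight out of the gap with the hooked rod and laid the rod on the open table. The weight is set upright, within a few millimetres of the middle of the weighing plate by the last camera reading, after the hook slipped off once and I re-hooked it. I handed the job in at about 33 s; the result was not reported back.

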